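# Store the bakery line's sample jars in the dial-covered carousel and park the tray

### The arm

A 6-joint arm with a two-finger parallel gripper is mounted at the origin on the work surface. World frame = base frame: x ahead of the robot, y to its left, z up, the work surface at z = 0. Lengths are in m, angles in rad, forces in N, time in s.
With the tool pointing down it reaches from about 0.25 to 0.85 m from the base axis. Payload 12.5 kg.
Tool frame: the origin (TCP) lies at the very end of the fingers, on their centre line; the grasp point (between the pads) lies 19 mm behind it; z points along the fingers, y is the direction in which the jaws open and shut (so a half turn about z gives the same grasp; the last joint's range is limited). The gripper opens to 93 mm and grips with 3 to 60 N. Pads are 15 mm wide; open, the fingers measure 128 mm over their backs; the gripper's body (75 mm by 188 mm) begins 65 mm behind the grasp point.
Start: joints at [1.217, 0.351, 1.652, -0, 1.139, -0.085], TCP at [0.146, 0.53, 0.219] pointing down, gripper open.
Joint ranges: [-2.75, 2.75], [-0.79, 2.1], [0.01, 2.65], [-1.57, 4.71], [0.07, 3.14], [-2.87, 2.87]. Speed limits (rad/s): [2.22, 2.22, 2.79, 3.14, 3.14, 3.14].

### API

Orientations are given as a unit quaternion [w, x, y, z].
In Python, from station import get_obs, get_image, get_calibration, job_done gives the robot as it stands.
- The arm moves only by the tool play_rows, never from a script. Its argument "plan" is a list that holds one entry, the list of rows, each a list of 7 numbers: the gripper command: -1 is fully open, 1 is shut, values between are in proportion, then the shift along the tool's x, y, z in mm, then the turn, a rotation vector about the tool's x, y, z in rad. In form: [[[fingers, tx, ty, tz, ax, ay, az], ...]]. A call has 1 to 20 rows; each row is the pose to reach, as a shift and turn from the pose commanded when the call began, along the tool's axes at that moment; what a row does not reach only later rows make up. A row lasts 1/12 s, in which the tool goes at most 41.7 mm and 7.16 degrees, less where a joint would pass 70% of its speed; a pose out of reach is approached as far as the arm can. A call with a gripper value outside its range is refused whole. The fingers move at their own pace and stop on an object; "grip_force" is the grip in N (left out, the last holds). Time passes only in rows, so rows that repeat a pose let the fingers close. It gives the time, the measured TCP pose, the force and the opening at its end, in the units of the state.
- get_obs(): the state, without advancing time (a new reading comes with each control period).
- get_image(name): name is "side" or "top"; returns the picture (420x560x3 uint8, red, green, blue); there is no depth.
- get_calibration(name): a dict with "fovy" (degrees; the focal length in pixels is half the picture's height over the tangent of half this angle, whatever the lens; pixels are square), "cx", "cy" (the principal point, pixels), "xyz" and "orientation" of the camera in the world. Camera axes: x right, y up, looking along -z (the intrinsics and any distortion apply to the point x, -y, -z); pixel columns grow to the right and rows downward; lengths in m; the calibration is good to about 2 mm. A picture is of the moment at which its call begins. get_calibration takes no time and is no camera call.
- job_done(): hands the job in, once; it reports no verdict.
The state is a dict: "time": time; "qpos": joint angles; "joint_velocities": joint speeds; "joint_torque": joint torques, N m; "tool_pos": TCP position; "eef_rot": TCP orientation; "contact_force": force on the tool from outside, world axes, zero at the start; "torque": the same for the moment, N m; "gripper_width": opening from 0.0 (shut) to 1.0 (fully open).
Only numpy, scipy, OpenCV 4.12 (cv2) and the standard library are available. Lean on these libraries where they do the work, as an engineer would, in place of code of your own. Each camera call takes 0.05 s, during which the arm holds its last target.

### The job

Move every jar that stands on the steel tray into the carousel compartment of its lid's colour, standing upright, turning the slotted cover by its orange post so that the opening lines up with each compartment in turn. Once all the jars are in, close the carousel by turning the opening squarely over the black blank sector; slide the emptied tray flat on the bench, square and flush against both walls of the fence corner. Leave everything else on the bench where it is.

Things in the scene. Friction and masses are not known exactly. Their poses are not given: they have to be found in the camera images.
- jar_red: loose sample jar with a red lid (clear pot, straight round sides): a cylinder 40 mm in diameter, 36 mm tall, about 80 g. Origin: centre of its underside; z is up. May be absent.
- jar_yellow: loose sample jar with a yellow lid (clear pot, straight round sides): a cylinder 40 mm in diameter, 36 mm tall, about 80 g. Origin: centre of its underside; z is up. May be absent.
- jar_green: loose sample jar with a green lid (clear pot, straight round sides): a cylinder 40 mm in diameter, 36 mm tall, about 80 g. Origin: centre of its underside; z is up. May be absent.
- jar_blue: loose sample jar with a blue lid (clear pot, straight round sides): a cylinder 40 mm in diameter, 36 mm tall, about 80 g. Origin: centre of its underside; z is up. May be absent.
- tray: loose dark steel tray on which the jars start, 190 mm (its x) by 200 mm (its y), floor 4 mm thick, upright rim 4 mm thick all round whose top is 20 mm above the bench, about 0.3 kg. Origin: centre of its underside. It slides on the bench when its rim is pushed, from outside or from inside.
- fence: low aluminium L-shaped fence fixed to the bench, 35 mm high. Origin: its inner corner, on the bench. Inner faces: the plane x = 0 (220 mm along +y from the corner) and the plane y = 0 (220 mm along -x). The tray goes in the -x, +y quarter, its x along the fence's x: flush in the corner its origin is at x = -95, y = +100 mm in this frame.
- carousel: round carousel fixed to the bench, turned any way, 320 mm over its flange, five 72 deg sectors. Origin: centre of underside, z up. Solid black sector centred on its +x; then counter-clockwise from above: red at 72 deg, yellow 144, green 216, blue 288 (coloured floors, bands on drum and flange). Compartments span 28 to 137 mm from the axis, floor at 10 mm, wall tops at 58 mm above the bench.
- comp_red (a point): middle of the red compartment's floor, 95 mm from the carousel's axis, 10 mm above the bench
- comp_yellow (a point): middle of the yellow compartment's floor, 95 mm from the carousel's axis, 10 mm above the bench
- comp_green (a point): middle of the green compartment's floor, 95 mm from the carousel's axis, 10 mm above the bench
- comp_blue (a point): middle of the blue compartment's floor, 95 mm from the carousel's axis, 10 mm above the bench
- cover (a joint): angle (rad) of the white round cover, 280 mm wide, top 68 and underside 62 mm above the bench, turning on the carousel's axis, positive counter-clockwise from above. Its 60 deg opening, edged in orange, from 30 mm off the axis out through the rim, has its middle at this azimuth: 0 black sector, 1.257 red, 2.513 yellow, -2.513 green, -1.257 blue. Stops at +-2.9; light friction, stays put.
- post (a point): middle of the upright round orange post by which the cover is turned (about 1 N); its sleeve spins freely, so a grip on it need not turn with the cover: 16 mm in diameter, 36 mm tall, from 68 to 104 mm above the bench, 100 mm from the carousel's axis, directly opposite the opening.
- jar_white: jar like the others but with a white lid, standing on the bare bench, not on the tray. Bystander: leave alone. Origin: centre of its underside.
- weight: small brass weight, 32 mm in diameter, 46 mm tall. Bystander: leave alone. Origin: centre of its underside.
- tape: amber roll of tape lying flat, 90 mm in diameter, 24 mm high. Bystander: leave alone. Origin: centre of its underside.
- marker: blue marker pen lying flat, about 145 mm long, 12 mm thick. Bystander: leave alone. Origin: centre of its underside.
- scraper: spatula with a wooden handle, lying flat, about 280 mm long. Bystander: leave alone. Origin: centre of its underside.
- sprayer: white bottle with a blue cap, 60 mm in diameter, 170 mm tall. Bystander: leave alone. Origin: centre of its underside.
- labels: paper roll lying flat, 80 mm in diameter, 30 mm high. Bystander: leave alone. Origin: centre of its underside.
Things that resemble listed ones, but are neither listed nor needed, are in the scene too. Leave any purple look-alike of the jar_yellow alone.

How it is judged:
By the outcome, as a careful person would: the job done as asked, in the order asked, and still so for the second after the job is handed in, with the robot touching nothing.
Of jar_red, jar_yellow, jar_green, jar_blue only 2 to 4 are there at a start; the rules pass over those that are not, and their reading is None.
At some moment in a run one of jar_red, jar_yellow, jar_green, jar_blue, tray may be knocked a few centimetres aside while the robot is not near it.
It also fails if it takes over 210 s, if anything falls off the work surface, if the arm or the gripper's body presses on something with over 40 N, if the wrist force passes 120 N, or if a joint passes its speed limit or range.

## Working session

There is one attempt and no reset: what is moved stays moved. The work goes in short steps, Python scripts to look and compute and a tool call to move; the robot and the scene stay as the last step left them, time stands still between calls to the robot, and variables do not carry over. Pictures are saved under pics/ and viewed, and the job is handed in when it is done.

Besides the shell and the picture viewer there is one more tool, called after "Call:" by a JSON object that holds its "method" and its "body", one argument or row to a line. play_rows: Moves the arm, as the interface text tells. Its arguments: {"type":"object","properties":{"plan":{"type":"array","items":{"type":"array","items":{"type":"array","items":{"type":"number"}}}},"grip_force":{"type":"number"}},"required":["plan"]}

```bash
ls; mkdir -p pics
python3 - <<'E'
from station import *
import cv2
print(get_obs())
for n in("side","top"):
    print(n,get_calibration(n)); cv2.imwrite(f"pics/{n}0.png",cv2.cvtColor(get_image(n),cv2.COLOR_RGB2BGR))
E
```

```text
pics
{'time': 0.0, 'qpos': array([ 1.21741191e+00,  3.51253928e-01,  1.65239309e+00, -1.77807271e-05,
        1.13907895e+00, -8.45935871e-02]), 'joint_velocities': array([-0.00020197, -0.00146137, -0.0016518 ,  0.00079366,  0.00018312,
       -0.00014641]), 'joint_torque': array([-4.83978238e-04, -4.97316134e+01, -2.85258365e+01,  6.98494585e-02,
        2.56629882e-02, -1.55392722e-04]), 'tool_pos': array([0.14592453, 0.52995122, 0.21810351]), 'eef_rot': array([-1.15222629e-04,  1.33987491e-01,  9.90982861e-01, -5.54878404e-04]), 'contact_force': array([ 0.56854273, -0.1728463 , -0.26299729]), 'torque': array([-0.01147279, -0.0298698 , -0.01234441]), 'gripper_width': 1.003009414913753}
side {'fovy': 57.281256658537544, 'cx': 281.751211803081, 'cy': 210.76708089072855, 'xyz': array([ 0.04936403, -0.57756162,  0.82977254]), 'orientation': array([ 0.86337995,  0.38155566, -0.12583719, -0.30521359])}
top {'fovy': 57.440620595780814, 'cx': 275.74654660545684, 'cy': 208.3388671824197, 'xyz': array([0.46488694, 0.07494362, 1.48659806]), 'orientation': array([-0.70075384, -0.01775336,  0.01882635,  0.71293369])}
```

View pics/top0.png

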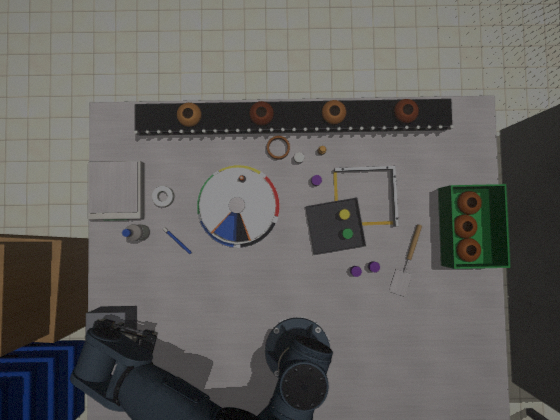

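View pics/side0.png

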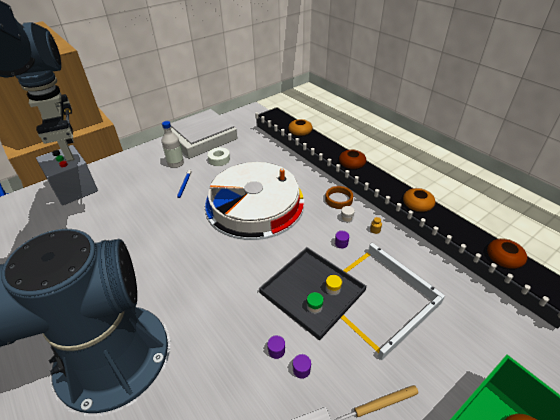

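```bash
cat > h.py <<'E'
import numpy as np, cv2
from station import *
from scipy.spatial.transform import Rotation as R
def cam(n):
    c=get_calibration(n); f=210/np.tan(np.radians(c['fovy'])/2)
    q=c['orientation']; M=R.from_quat([q[1],q[2],q[3],q[0]]).as_matrix()
    return c,f,M
def onplane(n,uv,z):
    c,f,M=cam(n); uv=np.atleast_2d(uv).astype(float)
    d=np.c_[(uv[:,0]-c['cx'])/f,-(uv[:,1]-c['cy'])/f,-np.ones(len(uv))]@M.T
    t=(z-c['xyz'][2])/d[:,2]
    return c['xyz']+d*t[:,None]
def proj(n,p):
    c,f,M=cam(n); p=np.atleast_2d(p); v=(p-c['xyz'])@M
    return np.c_[c['cx']+f*v[:,0]/-v[:,2],c['cy']-f*v[:,1]/-v[:,2]]
def rd(n,name):
    im=cv2.cvtColor(get_image(n),cv2.COLOR_RGB2BGR); cv2.imwrite(f"pics/{name}.png",im); return im
def crop(im,x0,y0,x1,y1,k,name):
    cv2.imwrite(f"pics/{name}.png",cv2.resize(im[y0:y1,x0:x1],None,fx=k,fy=k,interpolation=cv2.INTER_CUBIC))
E
python3 - <<'E'
from h import *
t=cv2.imread('pics/top0.png'); s=cv2.imread('pics/side0.png')
crop(t,190,130,410,290,3.6,'t0c'); crop(s,200,150,450,380,2.6,'s0c')
hsv=cv2.cvtColor(t,cv2.COLOR_BGR2HSV)
for (n,im) in(('top',t),('side',s)):
  hsv=cv2.cvtColor(im,cv2.COLOR_BGR2HSV)
  for nm,lo,hi in(('yel',(22,120,80),(35,255,255)),('grn',(45,120,50),(75,255,255)),('pur',(125,80,40),(150,255,255)),('org',(3,150,100),(15,255,255))):
    m=cv2.inRange(hsv,lo,hi); k,l,st,ce=cv2.connectedComponentsWithStats(m)
    for i in range(1,k):
      if st[i,4]>8: print(n,nm,ce[i].round(1),st[i,2:5],onplane(n,ce[i],0.036)[0][:2].round(4))
E
```

```text
top yel [245.7 167.9] [33  7 50] [0.6964 0.1839]
top yel [335.1 185. ] [ 3 28 62] [ 0.625  -0.1552]
top yel [344. 214.] [11 11 89] [ 0.5141 -0.186 ]
top yel [364.5 223. ] [ 6  3 12] [ 0.4787 -0.2627]
top grn [477.7 227.3] [  59   85 1672] [ 0.4552 -0.6905]
top grn [347.1 233.3] [ 9 10 74] [ 0.4409 -0.1958]
top pur [316.2 179.6] [10 10 79] [ 0.6469 -0.0835]
top pur [374.1 266.4] [11 10 90] [ 0.3148 -0.294 ]
top pur [355.9 270.9] [11 11 91] [ 0.2992 -0.225 ]
top org [337.4 104.5] [14  8 31] [ 0.9357 -0.1719]
top org [247.  233.8] [ 5 12 13] [0.4454 0.1823]
top org [465.6 246.2] [5 5 9] [ 0.3846 -0.6414]
side yel [300.5 193.8] [ 4 10 28] [0.6733 0.1293]
side yel [356.1 262.4] [ 27  20 116] [ 0.6033 -0.1786]
side yel [333.6 282.3] [ 16  16 210] [ 0.5118 -0.1877]
side yel [360.2 333.2] [ 39  38 218] [ 0.4595 -0.3272]
side grn [ 59.  158.2] [ 8  7 35] [0.1279 0.8411]
side grn [314.7 300.1] [ 17  17 228] [ 0.4392 -0.1971]
side grn [509.8 395.9] [ 110   65 4014] [ 0.5881 -0.6074]
side pur [341.6 239. ] [ 14  17 205] [ 0.6339 -0.0943]
side pur [276.  346.5] [ 18  24 338] [ 0.292  -0.2327]
side pur [301.4 365.6] [ 18  24 365] [ 0.3073 -0.3007]
side org [354.3 158.4] [ 21  15 181] [0.9479 0.1555]
side org [281.7 174.2] [ 4 10 33] [0.6914 0.2483]
side org [218.1 185.9] [18  2 19] [0.4906 0.3324]
side org [339.4 194.5] [ 27  18 125] [0.7665 0.0477]
side org [410.8 190.1] [11  4 15] [ 0.9581 -0.0823]
side org [233.8 205.6] [22 20 40] [0.4769 0.218 ]
side org [406.8 196.9] [ 6  6 15] [ 0.9209 -0.0955]
side org [412.1 204.5] [12  8 21] [ 0.9044 -0.1285]
side org [424.7 208.6] [ 8  2 12] [ 0.9186 -0.1643]
side org [510.4 253.4] [ 32  26 455] [ 0.946  -0.4186]
side org [523.5 417.5] [23  5 81] [ 0.5701 -0.644 ]
```

```bash
sleep 1
```

```text
(no output)
```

View pics/t0c.png

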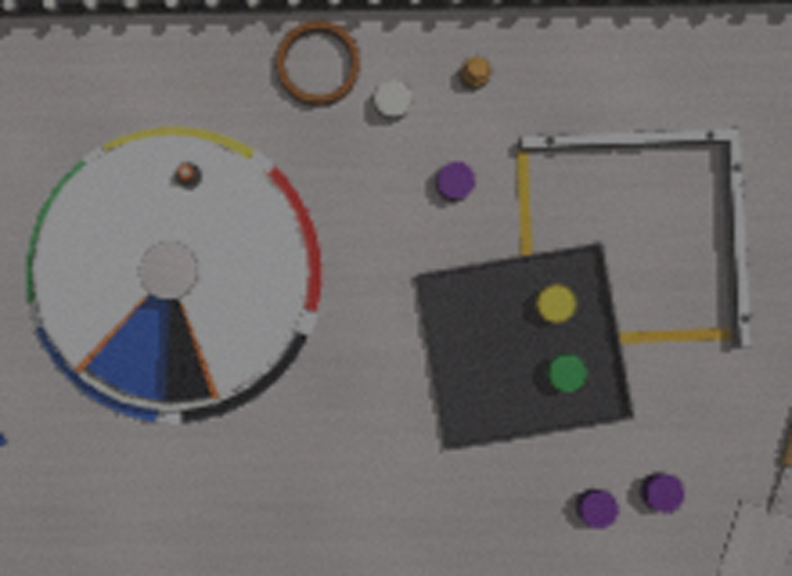

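View pics/s0c.png

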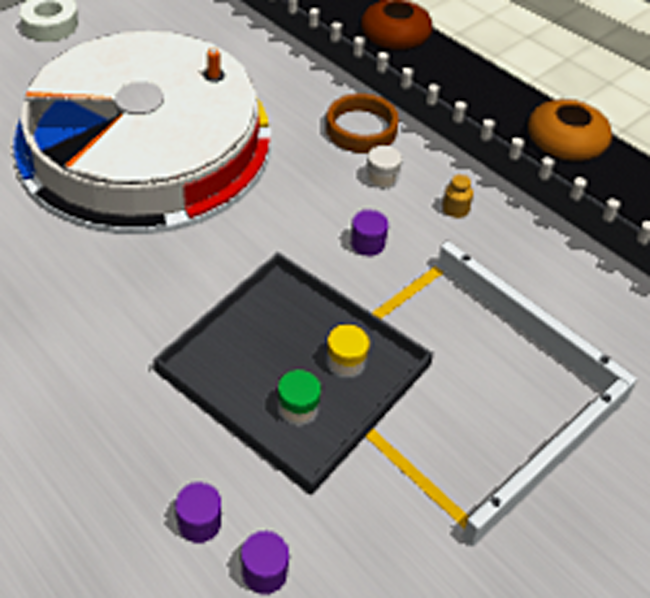

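```bash
cat >> h.py <<'E'
def circ(P,r,c0):
    from scipy.optimize import least_squares
    s=least_squares(lambda c:np.hypot(*(P-c).T)-r,c0,loss='soft_l1',f_scale=0.0015); return s.x
E
python3 - <<'E'
from h import *
# outer flange edge and cover edge: radial gradient along rays from approx centre
for n,f in(('top','pics/top0.png'),('side','pics/side0.png')):
  im=cv2.imread(f); g=cv2.GaussianBlur(im,(0,0),0.7)
  c0=np.array([.57,.19]) if n=='top' else np.array([.57,.19])
  # initial centre by hub: use saturation-coloured ring
  for z,r,nm in((0.068,.140,'cover'),):
    c=c0.copy()
    for it in range(4):
      P=[]
      for a in np.radians(np.arange(0,360,3)):
        rr=np.arange(r-.02 if it<1 else r-.012,r+.02 if it<1 else r+.012,.0005)
        q=np.c_[c[0]+rr*np.cos(a),c[1]+rr*np.sin(a),np.full(len(rr),z)]
        uv=proj(n,q).astype(np.float32)
        v=cv2.remap(g,uv[:,0].reshape(1,-1),uv[:,1].reshape(1,-1),cv2.INTER_CUBIC)[0].astype(float).min(1)
        d=-np.gradient(v); k=d.argmax()
        if v[:8].mean()>100 and d[k]>1.5: P.append(q[k,:2])
      P=np.array(P); c=circ(P,r,c)
      res=np.abs(np.hypot(*(P-c).T)-r)
      print(n,nm,len(P),c.round(4),np.median(res).round(4))
E
```

```text
top cover 45 [0.5539 0.2126] 0.0016
top cover 90 [0.5533 0.2155] 0.0014
top cover 92 [0.5535 0.215 ] 0.0014
top cover 91 [0.5532 0.2152] 0.0013
side cover 62 [0.5566 0.211 ] 0.003
side cover 98 [0.5535 0.2149] 0.0021
side cover 95 [0.5535 0.2155] 0.0014
side cover 95 [0.5536 0.2155] 0.0014
```

```bash
cat >> h.py <<'E'
C=np.array([.5534,.2153])
def samp(n,im,q):
    uv=proj(n,q).astype(np.float32)
    return cv2.remap(im,uv[:,0].reshape(1,-1),uv[:,1].reshape(1,-1),cv2.INTER_LINEAR)[0]
def ringq(r,z,a): return np.c_[C[0]+r*np.cos(a),C[1]+r*np.sin(a),np.full(len(a),z)]
def runs(a,m):
    # list contiguous runs in circular mask
    m=m.copy(); s=np.where(~m)[0][0]; m=np.roll(m,-s); a=np.roll(a,-s); out=[];i=0
    while i<len(m):
        if m[i]:
            j=i
            while j+1<len(m) and m[j+1]: j+=1
            if j-i>=5: out.append((round(float(a[i]),1),round(float(a[j]),1)))
            i=j
        i+=1
    return out
def coverang(n,im):
    hsv=cv2.cvtColor(im,cv2.COLOR_BGR2HSV)
    a=np.arange(0,360,.5); res={}
    for r in (.10,.11,.12,.13):
        v=samp(n,hsv,ringq(r,.068,np.radians(a))).astype(int)
        m=(v[:,1]>110)|(v[:,2]<70)
        res[r]=runs(a,m)
    return res
E
python3 - <<'E'
from h import *
a=np.arange(0,360,.5)
im=cv2.imread('pics/top0.png'); hsv=cv2.cvtColor(im,cv2.COLOR_BGR2HSV)
v=samp('top',hsv,ringq(.152,.008,np.radians(a))).astype(int)
for nm,m in(('red',((v[:,0]<8)|(v[:,0]>172))&(v[:,1]>110)),('yel',(abs(v[:,0]-27)<9)&(v[:,1]>90)),('grn',(abs(v[:,0]-60)<15)&(v[:,1]>90)),('blu',(abs(v[:,0]-112)<12)&(v[:,1]>100)),('blk',(v[:,2]<50)&(v[:,1]<100))):
    print(nm,runs(a,m))
for n in('top','side'):
    im=cv2.imread(f'pics/{n}0.png'); print(n,coverang(n,im))
    hsv=cv2.cvtColor(im,cv2.COLOR_BGR2HSV); m=cv2.inRange(hsv,(0,110,70),(14,255,255))
    k,l,st,ce=cv2.connectedComponentsWithStats(m)
    for i in range(1,k):
        p=onplane(n,ce[i],.095)[0]
        d=np.hypot(*(p[:2]-C))
        if st[i,4]>4 and d<.14: print('post?',ce[i],st[i],p,d,np.degrees(np.arctan2(*(p[:2]-C)[::-1])))
E
```

```text
red [(256.0, 316.5)]
yel [(327.5, 359.0)]
grn []
blu [(140.5, 170.5)]
blk [(183.0, 243.0)]
top {0.1: [(139.0, 196.0), (342.5, 345.5), (347.0, 350.0)], 0.11: [(138.5, 199.0)], 0.12: [(138.0, 199.5)], 0.13: [(157.5, 199.5)]}
post? [241.5 177.5] [240 176   4   4   8] [0.65179864 0.19527159 0.095     ] 0.10041628134464665 -11.505020288067499
post? [215.75 227.5 ] [211 221  12  12  16] [0.47111077 0.29091993 0.095     ] 0.11175817703267789 137.41845265264956
post? [247.17391304 234.08695652] [245 228   6  12  23] [0.44531185 0.17732496 0.095     ] 0.11456505804666281 -160.64189418011117
side {0.1: [(133.0, 137.0), (141.0, 199.5), (344.0, 358.0)], 0.11: [(133.5, 137.0), (148.5, 199.0), (350.0, 4.0)], 0.12: [(133.5, 137.5), (155.5, 199.5), (359.0, 9.5)], 0.13: [(4.0, 7.5), (133.5, 137.0), (141.5, 146.0), (165.0, 199.5)]}
post? [281.9375     174.27083333] [280 169   5  11  48] [0.64397591 0.18623517 0.095     ] 0.09512496579735932 -17.790873121178016
post? [212.5 185.5] [210 185   6   2  12] [0.44571929 0.27761658 0.095     ] 0.12441258525792878 149.94133425575257
post? [225.2173913  186.30434783] [217 186  18   2  23] [0.47362596 0.24943099 0.095     ] 0.08676878661878779 156.8365390970294
post? [234.31372549 204.82352941] [225 194  22  20  51] [0.44824689 0.16066535 0.095     ] 0.11849945499798821 -152.54485763136717
```

```bash
cat >> h.py <<'E'
def go(x,y,z,yaw=0.,o=None):
    """shift/turn in the tool axes from current pose to target; yaw=angle(deg) of tool y from world +y"""
    o=o or get_obs(); q=o['eef_rot']; T=R.from_quat([q[1],q[2],q[3],q[0]])
    A=R.from_euler('z',yaw,degrees=True)*R.from_matrix(np.array([[-1,0,0],[0,1,0],[0,0,-1.]]).T)
    d=T.inv().apply(np.array([x,y,z])-o['tool_pos'])*1e3
    return d.round(1),(T.inv()*A).as_rotvec().round(4)
E
python3 - <<'E'
from h import *
p=C+.1*np.array([np.cos(np.radians(-11.4)),np.sin(np.radians(-11.4))]); print(p)
print(go(*p,.16))
t=cv2.imread('pics/top0.png')
print(onplane('top',(134,233),.17))
E
```

```text
[0.65142712 0.19553427]
(array([-576.2, -188.1,   58.3]), array([-0.001 , -0.0003, -0.2688]))
[[0.45678333 0.55953533 0.17      ]]
```

Call:
{"method": "play_rows", "body": {
  "plan": [
    [[-1,-100,-30,0,0,0,-0.2688],[-1,-576,-188,40,0,0,-0.2688],[-1,-576,-188,58,0,0,-0.2688],[-1,-576,-188,58,0,0,-0.2688],[-1,-576,-188,58,0,0,-0.2688],[-1,-576,-188,58,0,0,-0.2688],[-1,-576,-188,58,0,0,-0.2688],[-1,-576,-188,58,0,0,-0.2688],[-1,-576,-188,58,0,0,-0.2688],[-1,-576,-188,58,0,0,-0.2688],[-1,-576,-188,58,0,0,-0.2688],[-1,-576,-188,58,0,0,-0.2688],[-1,-576,-188,58,0,0,-0.2688],[-1,-576,-188,58,0,0,-0.2688],[-1,-576,-188,58,0,0,-0.2688],[-1,-576,-188,58,0,0,-0.2688],[-1,-576,-188,58,0,0,-0.2688],[-1,-576,-188,58,0,0,-0.2688],[-1,-576,-188,58,0,0,-0.2688],[-1,-576,-188,58,0,0,-0.2688]]
  ],
  "grip_force": 8
}}

```text
time: 1.77
tool_pos: [0.6507, 0.197, 0.161]
eef_rot: [0.0, -0.001, 1.0, 0.0]
contact_force: [0.1, 0.1, 0.7]
gripper_width: 1.003
```

Run:
```python
from h import *
o=get_obs();print(o['time'],o['tool_pos'],go(.6514,.1955,.075))
s=rd('side','s1'); crop(s,180,60,400,260,3,'s1c')
```

```text
1.7667 [0.65065389 0.19703863 0.16099554] (array([-0.7, -1.5, 86. ]), array([0.0001, 0.0001, 0.0014]))
```

View pics/s1c.png

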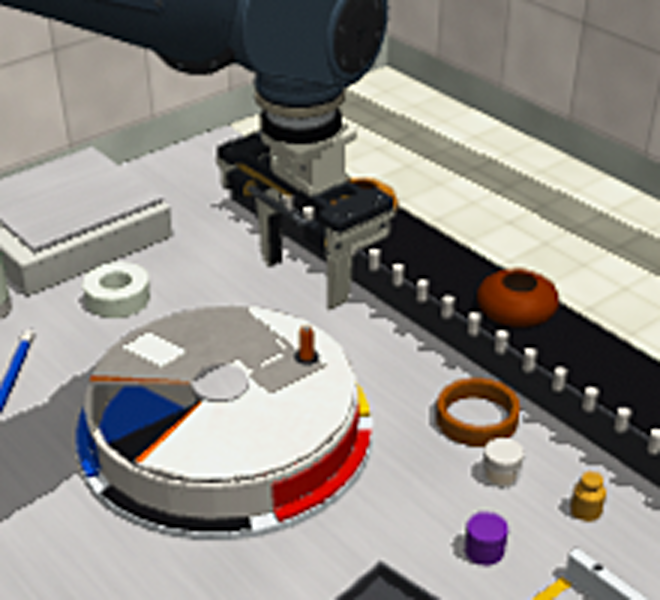

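Call:
{"method": "play_rows", "body": {
  "plan": [
    [[-1,-0.7,-1.5,40,0,0,0],[-1,-0.7,-1.5,82,0,0,0],[-1,-0.7,-1.5,82,0,0,0],[-1,-0.7,-1.5,82,0,0,0],[1,-0.7,-1.5,82,0,0,0],[1,-0.7,-1.5,82,0,0,0],[1,-0.7,-1.5,82,0,0,0],[1,-0.7,-1.5,82,0,0,0],[1,-0.7,-1.5,82,0,0,0],[1,-0.7,-1.5,82,0,0,0],[1,-0.7,-1.5,82,0,0,0],[1,-0.7,-1.5,82,0,0,0],[1,-0.7,-1.5,82,0,0,0]]
  ]
}}

```text
time: 2.9
tool_pos: [0.6521, 0.1945, 0.0786]
eef_rot: [-0.0, -0.0, 1.0, -0.0]
contact_force: [1.2, -0.5, 0.0]
gripper_width: 0.404
```

Run:
```python
from h import *
o=get_obs();print(o['time'],o['tool_pos'],o['contact_force'],o['gripper_width']*93)
s=rd('side','s2'); crop(s,180,60,400,260,3,'s2c')
a=np.arange(0,360,.5)
im=cv2.imread('pics/top0.png')
v=samp('top',im,ringq(.152,.006,np.radians(a))).astype(int)
print([(int(a[i]),v[i].tolist()) for i in range(0,720,8)])
```

```text
2.9 [0.65211194 0.19451772 0.07861482] [ 1.15098869e+00 -5.12217853e-01  3.93283679e-04] 37.52591228444138
[(0, [97, 135, 139]), (4, [96, 135, 139]), (8, [105, 135, 138]), (12, [114, 137, 139]), (16, [118, 136, 139]), (20, [115, 137, 139]), (24, [115, 132, 134]), (28, [118, 128, 130]), (32, [129, 130, 130]), (36, [138, 139, 138]), (40, [136, 137, 135]), (44, [135, 136, 135]), (48, [137, 139, 137]), (52, [136, 137, 135]), (56, [134, 135, 133]), (60, [134, 135, 132]), (64, [133, 135, 132]), (68, [131, 133, 132]), (72, [131, 133, 131]), (76, [125, 127, 127]), (80, [124, 126, 124]), (84, [129, 130, 130]), (88, [127, 129, 127]), (92, [111, 115, 115]), (96, [110, 114, 110]), (100, [109, 113, 115]), (104, [116, 116, 116]), (108, [113, 111, 110]), (112, [111, 105, 104]), (116, [104, 96, 93]), (120, [87, 76, 72]), (124, [83, 65, 57]), (128, [91, 78, 72]), (132, [82, 65, 59]), (136, [91, 70, 62]), (140, [89, 68, 60]), (144, [82, 52, 39]), (148, [82, 56, 47]), (152, [78, 50, 41]), (156, [81, 51, 39]), (160, [92, 57, 44]), (164, [87, 55, 42]), (168, [101, 58, 40]), (172, [104, 93, 89]), (176, [1
[... 307 characters left out ...]
43]), (236, [44, 44, 43]), (240, [48, 45, 42]), (244, [88, 87, 89]), (248, [141, 140, 140]), (252, [139, 138, 139]), (256, [49, 49, 128]), (260, [54, 54, 130]), (264, [46, 48, 129]), (268, [46, 46, 128]), (272, [45, 46, 128]), (276, [46, 48, 129]), (280, [50, 52, 128]), (284, [47, 48, 129]), (288, [45, 48, 128]), (292, [44, 46, 127]), (296, [45, 48, 129]), (300, [47, 50, 130]), (304, [44, 47, 128]), (308, [49, 51, 129]), (312, [46, 49, 128]), (316, [60, 62, 130]), (320, [138, 139, 140]), (324, [138, 137, 137]), (328, [71, 125, 132]), (332, [66, 133, 139]), (336, [65, 133, 139]), (340, [69, 132, 138]), (344, [71, 131, 138]), (348, [80, 134, 139]), (352, [83, 132, 137]), (356, [86, 133, 139])]
```

View pics/s2c.png

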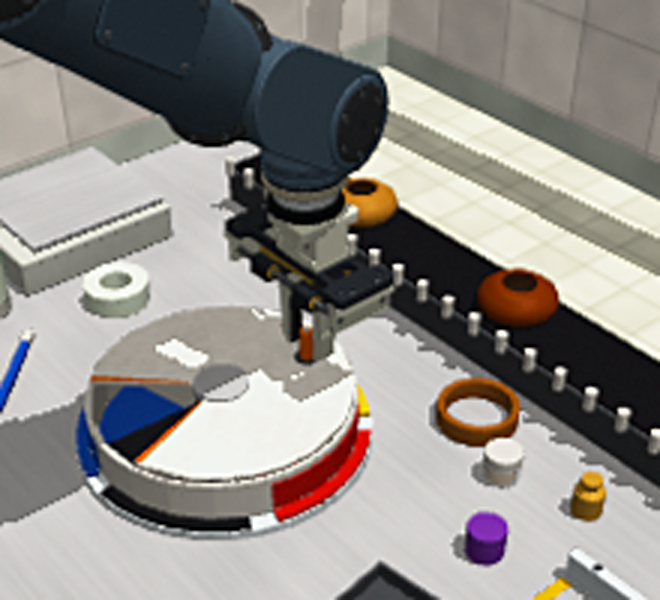

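Call:
{"method": "play_rows", "body": {
  "plan": [
    [[1,0,0,0,0,0,0],[1,0,0,0,0,0,0],[1,0,0,0,0,0,0],[1,0,0,0,0,0,0],[1,0,0,0,0,0,0],[1,0,0,0,0,0,0]]
  ]
}}

```text
time: 3.45
tool_pos: [0.6521, 0.1946, 0.0786]
eef_rot: [-0.0, -0.0, 1.0, 0.0]
contact_force: [-1.3, -0.0, -0.4]
gripper_width: 0.17
```

```bash
cat >> h.py <<'E'
def arc(a0,a1,n,r=.1):
    o=get_obs(); p=o['tool_pos'][:2]
    for a in np.linspace(a0,a1,n+1)[1:]:
        q=C+r*np.array([np.cos(np.radians(a)),np.sin(np.radians(a))])-p
        print([round(-q[0]*1e3),round(q[1]*1e3)],end=' ')
    print()
E
python3 -c "
from h import *
arc(-12,-110.3,15)"
```

```text
[4, -11] [8, -22] [14, -32] [20, -41] [28, -50] [36, -57] [46, -64] [56, -69] [66, -74] [77, -77] [88, -79] [100, -79] [111, -79] [122, -76] [133, -73]
```

Call:
{"method": "play_rows", "body": {
  "plan": [
    [[1,4,-11,0,0,0,0],[1,8,-22,0,0,0,0],[1,14,-32,0,0,0,0],[1,20,-41,0,0,0,0],[1,28,-50,0,0,0,0],[1,36,-57,0,0,0,0],[1,46,-64,0,0,0,0],[1,56,-69,0,0,0,0],[1,66,-74,0,0,0,0],[1,77,-77,0,0,0,0],[1,88,-79,0,0,0,0],[1,100,-79,0,0,0,0],[1,111,-79,0,0,0,0],[1,122,-76,0,0,0,0],[1,133,-73,0,0,0,0],[1,133,-73,0,0,0,0],[1,133,-73,0,0,0,0]]
  ]
}}

```text
time: 4.87
tool_pos: [0.5184, 0.1216, 0.0786]
eef_rot: [-0.0, -0.0, 1.0, 0.0]
contact_force: [0.4, 2.2, -2.5]
gripper_width: 0.169
```

Run:
```python
from h import *
o=get_obs();p=o['tool_pos'];print(p,o['contact_force'],np.hypot(*(p[:2]-C)),np.degrees(np.arctan2(*(p[:2]-C)[::-1])))
```

```text
[0.518426   0.12158357 0.07864183] [ 0.43625336  2.23159059 -2.52837972] 0.10002974505088262 -110.46505463800533
```

Call:
{"method": "play_rows", "body": {
  "plan": [
    [[-0.35,0,0,0,0,0,0],[-0.35,0,0,0,0,0,0],[-0.35,0,0,0,0,0,0],[-0.35,0,0,0,0,0,0],[-0.35,0,0,0,0,0,0],[-0.35,0,0,-30,0,0,0],[-0.35,0,0,-60,0,0,0],[-0.35,0,0,-85,0,0,0],[-0.35,0,0,-85,0,0,0]]
  ]
}}

```text
time: 5.62
tool_pos: [0.5214, 0.1218, 0.1683]
eef_rot: [0.004, 0.0, 1.0, 0.0]
contact_force: [0.1, -0.3, 1.5]
gripper_width: 0.672
```

```bash
cat >> h.py <<'E'
def blobs(n,im,mn=40):
  hsv=cv2.cvtColor(im,cv2.COLOR_BGR2HSV); 
  for nm,lo,hi in(('yel',(22,120,80),(35,255,255)),('grn',(45,120,50),(75,255,255)),('pur',(125,80,40),(150,255,255))):
    m=cv2.inRange(hsv,lo,hi); k,l,st,ce=cv2.connectedComponentsWithStats(m)
    for i in range(1,k):
      if mn<st[i,4]<600: print(n,nm,ce[i].round(1),st[i,2:5],onplane(n,ce[i],0.040)[0][:2].round(4))
E
python3 - <<'E'
from h import *
o=get_obs();print(o['time'],o['tool_pos'],o['gripper_width'])
for n in('top','side'):
  im=rd(n,n+'3'); blobs(n,im); print(coverang(n,im))
crop(im,150,130,450,380,2.6,'s3c')
print(go(.440,-.1965,.16))
E
```

```text
5.6167 [0.5213688  0.12178419 0.16826482] 0.6717501778123078
top yel [246. 168.] [33  7 52] [0.6953 0.1825]
top yel [335.2 185.2] [ 4 29 65] [ 0.6239 -0.1548]
top yel [344. 214.] [11 11 88] [ 0.5141 -0.1852]
top grn [214.  199.5] [ 25  26 378] [0.5771 0.3052]
top grn [347.2 233.2] [10 10 75] [ 0.4412 -0.1956]
top pur [316.1 179.6] [10 10 80] [ 0.6462 -0.0829]
top pur [374.  266.5] [11 10 91] [ 0.3152 -0.2928]
top pur [355.7 270.9] [11 11 92] [ 0.2998 -0.2236]
{0.1: [(40.0, 42.5), (51.0, 102.5), (180.0, 197.0), (221.0, 254.5), (282.5, 298.0)], 0.11: [(50.5, 100.0), (179.0, 196.5), (228.5, 258.0), (278.5, 295.5)], 0.12: [(40.0, 42.5), (49.5, 99.5), (100.5, 103.5), (179.0, 183.5), (185.0, 213.0), (234.5, 259.0), (281.5, 294.0)], 0.13: [(43.5, 50.5), (52.5, 66.0), (74.0, 77.5), (85.0, 90.5), (101.5, 104.0), (187.5, 221.5), (238.5, 262.0), (270.0, 273.0), (288.0, 293.0)]}
side yel [356.1 262.4] [ 27  20 116] [ 0.6005 -0.1806]
side yel [333.4 282.3] [ 16  16 212] [ 0.5091 -0.1895]
side yel [360.8 333.7] [ 40  38 222] [ 0.4574 -0.3301]
side grn [248.3 179.1] [18  8 77] [0.5856 0.2947]
side grn [314.7 300.1] [ 17  17 228] [ 0.4372 -0.199 ]
side pur [341.6 239. ] [ 14  17 205] [ 0.631  -0.0967]
side pur [276.  346.5] [ 18  24 338] [ 0.2908 -0.2344]
side pur [301.4 365.6] [ 18  24 364] [ 0.306  -0.3021]
{0.1: [(18.5, 22.0), (32.5, 42.5), (49.5, 59.5), (100.0, 104.0), (244.5, 255.0)], 0.11: [(33.0, 59.0), (100.5, 104.0)], 0.12: [(25.5, 31.5), (35.0, 59.0), (100.5, 104.0)], 0.13: [(24.0, 59.0), (101.5, 104.0)]}
(array([  79.5, -318. ,    4. ]), array([ 0.0002,  0.0017, -0.    ]))
```

View pics/s3c.png

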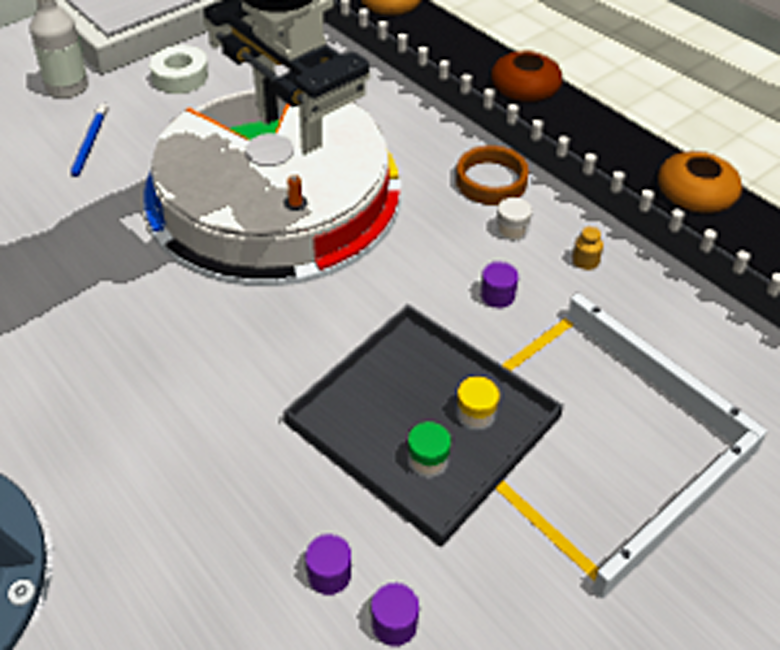

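Call:
{"method": "play_rows", "body": {
  "plan": [
    [[-0.35,79.5,-318,0,0,0,0],[-0.35,79.5,-318,0,0,0,0],[-0.35,79.5,-318,0,0,0,0],[-0.35,79.5,-318,0,0,0,0],[-0.35,79.5,-318,0,0,0,0],[-0.35,79.5,-318,0,0,0,0],[-0.35,79.5,-318,0,0,0,0],[-0.35,79.5,-318,0,0,0,0],[-0.35,79.5,-318,0,0,0,0],[-0.35,79.5,-318,20,0,0,0],[-0.35,79.5,-318,60,0,0,0],[-0.35,79.5,-318,90,0,0,0],[-0.35,79.5,-318,90,0,0,0],[-0.35,79.5,-318,90,0,0,0]]
  ]
}}

```text
time: 6.88
tool_pos: [0.4387, -0.1956, 0.0725]
eef_rot: [-0.002, -0.0, 1.0, 0.001]
contact_force: [-0.6, -0.2, 0.8]
gripper_width: 0.677
```

Run:
```python
from h import *
o=get_obs();print(o['time'],o['tool_pos'],o['gripper_width'])
for n in('top','side'):
  im=rd(n,n+'4'); blobs(n,im)
crop(im,220,200,420,380,3.2,'s4c')
print(go(.440,-.1965,.012))
```

```text
6.8833 [ 0.43866281 -0.19560964  0.07251529] 0.6769813571688207
top yel [245.6 167.8] [33  7 49] [0.6958 0.1841]
top yel [335.1 184.8] [ 3 28 60] [ 0.6254 -0.1546]
top yel [344. 214.] [11 11 90] [ 0.514  -0.1855]
top grn [213.6 199.6] [ 24  26 324] [0.5771 0.3065]
top pur [316.2 179.6] [10 10 79] [ 0.6464 -0.0831]
side yel [358.6 260.3] [23 15 92] [ 0.6108 -0.1801]
side yel [360.7 333.6] [ 39  38 218] [ 0.4575 -0.3297]
side grn [314.4 300.1] [ 16  17 220] [ 0.4365 -0.1986]
side pur [345.4 239.8] [ 9 15 64] [ 0.6368 -0.1056]
side pur [276.  346.6] [ 18  24 336] [ 0.2907 -0.2346]
side pur [301.4 365.6] [ 18  24 364] [ 0.306  -0.3021]
(array([ 0.3,  0.1, 62.8]), array([-0.0005,  0.001 ,  0.0003]))
```

View pics/s4c.png

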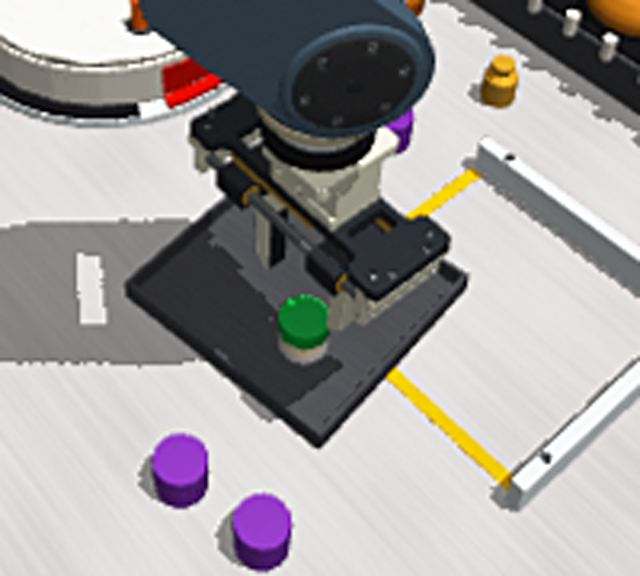

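Call:
{"method": "play_rows", "body": {
  "plan": [
    [[-0.35,0,0,30,0,0,0],[-0.35,0,0,55,0,0,0],[-0.35,0,0,60,0,0,0],[-0.35,0,0,60,0,0,0],[1,0,0,60,0,0,0],[1,0,0,60,0,0,0],[1,0,0,60,0,0,0],[1,0,0,60,0,0,0],[1,0,0,60,0,0,0],[1,0,0,60,0,0,0],[1,0,0,60,0,0,0],[1,0,0,60,0,0,0],[1,0,0,60,0,0,0]]
  ],
  "grip_force": 15
}}

```text
time: 8.07
tool_pos: [0.4402, -0.1967, 0.0146]
eef_rot: [0.001, 0.0, 1.0, -0.0]
contact_force: [-0.8, 0.8, 9.9]
gripper_width: 0.425
```

Run:
```python
from h import *
o=get_obs();print(o['time'],o['tool_pos'],o['contact_force'],o['torque'])
for n in('top','side'):
  im=rd(n,n+'5'); blobs(n,im)
crop(im,220,200,420,380,3.2,'s5c')
t=np.radians(70.5); print(C+.093*np.array([np.cos(t),np.sin(t)]))
```

```text
8.0667 [ 0.44015106 -0.1967433   0.01457693] [-0.80585756  0.77169804  9.88618046] [0.1975069  0.22064576 0.0162387 ]
top yel [245.8 167.9] [33  7 49] [0.6956 0.1834]
top yel [335.2 185.5] [ 4 29 64] [ 0.6227 -0.1547]
top yel [343.9 213.9] [11 11 87] [ 0.5142 -0.185 ]
top grn [213.6 199.7] [ 24  25 315] [0.5767 0.3068]
top pur [316.2 179.6] [10 10 79] [ 0.6464 -0.0831]
side yel [356.  262.3] [ 27  20 119] [ 0.6005 -0.1805]
side yel [360.8 333.7] [ 40  38 220] [ 0.4575 -0.3302]
side grn [311.6 302.2] [ 12  15 108] [ 0.4274 -0.1987]
side pur [276.  346.6] [ 18  24 336] [ 0.2907 -0.2346]
side pur [301.4 365.6] [ 18  24 364] [ 0.306  -0.3021]
[0.58444404 0.30296566]
```

View pics/s5c.png

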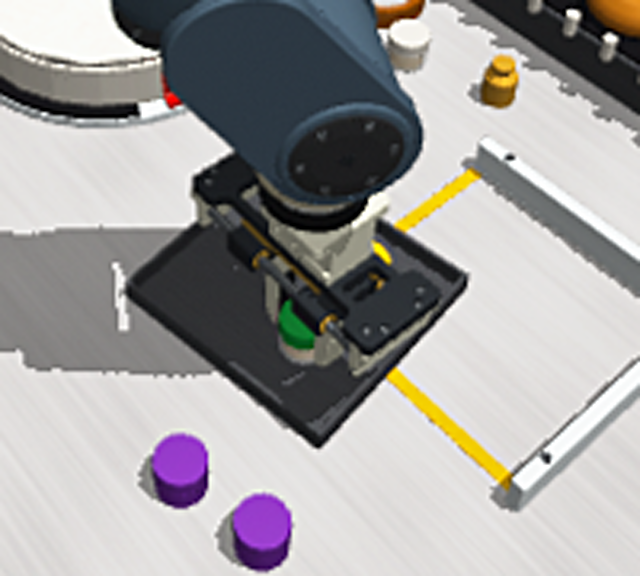

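Call:
{"method": "play_rows", "body": {
  "plan": [
    [[1,0,0,-20,0,0,0],[1,0,0,-60,0,0,0],[1,0,0,-120,0,0,0],[1,0,0,-140,0,0,0],[1,0,0,-140,0,0,0]]
  ]
}}

```text
time: 8.58
tool_pos: [0.4424, -0.198, 0.1604]
eef_rot: [0.005, -0.0, 1.0, -0.003]
contact_force: [1.3, -0.8, -0.9]
gripper_width: 0.428
```

Run:
```python
from h import *
o=get_obs();print(o['time'],o['tool_pos'],o['contact_force'],o['gripper_width'])
im=rd('side','s6')
crop(im,220,120,420,340,2.7,'s6c')
print(go(.5844,.303,.15))
```

```text
8.5833 [ 0.44239701 -0.19797223  0.16044536] [ 1.32180433 -0.79332536 -0.90077667] 0.4281281452086281
(array([-143.1,  500.4,    6.3]), array([-0.0036,  0.0063,  0.    ]))
```

View pics/s6c.png

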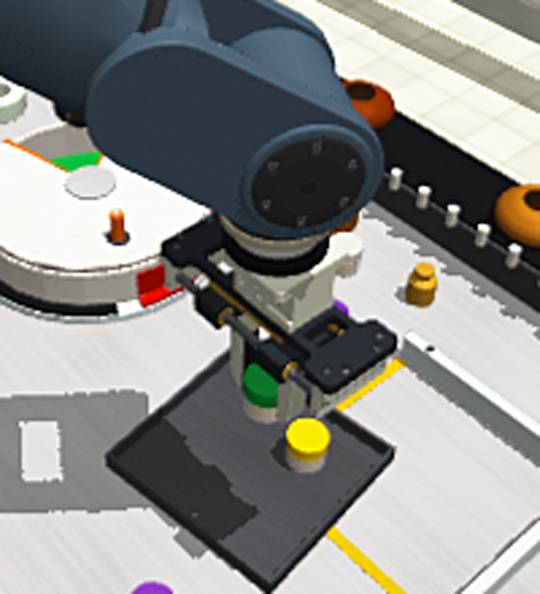

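Call:
{"method": "play_rows", "body": {
  "plan": [
    [[1,-143,500,0,0,0,0],[1,-143,500,0,0,0,0],[1,-143,500,0,0,0,0],[1,-143,500,0,0,0,0],[1,-143,500,0,0,0,0],[1,-143,500,0,0,0,0],[1,-143,500,0,0,0,0],[1,-143,500,0,0,0,0],[1,-143,500,0,0,0,0],[1,-143,500,0,0,0,0],[1,-143,500,0,0,0,0],[1,-143,500,0,0,0,0],[1,-143,500,0,0,0,0],[1,-143,500,0,0,0,0],[1,-143,500,20,0,0,0],[1,-143,500,40,0,0,0],[1,-143,500,60,0,0,0],[1,-143,500,60,0,0,0],[1,-143,500,60,0,0,0]]
  ]
}}

```text
time: 10.22
tool_pos: [0.5818, 0.3026, 0.0922]
eef_rot: [-0.002, 0.0, 1.0, -0.001]
contact_force: [0.2, -0.3, -0.5]
gripper_width: 0.426
```

Run:
```python
from h import *
o=get_obs();print(o['time'],o['tool_pos'],o['contact_force'],o['gripper_width'])
im=rd('side','s7'); crop(im,160,60,380,260,3,'s7c')
im=rd('top','t7'); crop(im,170,130,320,270,4,'t7c')
print(go(.5844,.303,.021))
```

```text
10.2167 [0.58176787 0.30255689 0.09221028] [ 0.20922131 -0.2775608  -0.53903235] 0.4261411840280381
(array([-1.3, -0.3, 73.5]), array([ 0.0003,  0.0008, -0.0004]))
```

View pics/s7c.png

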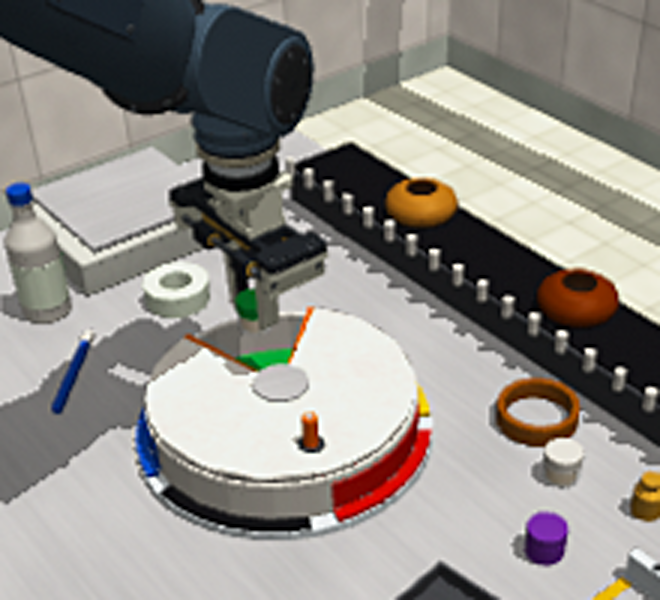

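View pics/t7c.png

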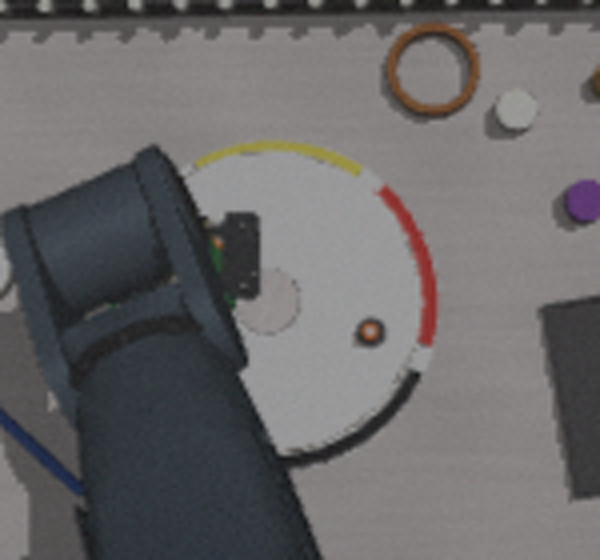

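Call:
{"method": "play_rows", "body": {
  "plan": [
    [[1,-1,-0.5,20,0,0,0],[1,-1,-0.5,40,0,0,0],[1,-1,-0.5,55,0,0,0],[1,-1,-0.5,64,0,0,0],[1,-1,-0.5,70,0,0,0],[1,-1,-0.5,72,0,0,0],[1,-1,-0.5,72,0,0,0]]
  ]
}}

```text
time: 10.9
tool_pos: [0.5839, 0.3031, 0.0221]
eef_rot: [0.0, -0.0, 1.0, 0.0]
contact_force: [1.0, -0.5, -0.5]
gripper_width: 0.425
```

Call:
{"method": "play_rows", "body": {
  "plan": [
    [[1,0,0,1,0,0,0],[1,0,0,2,0,0,0],[1,0,0,2,0,0,0]]
  ]
}}

```text
time: 11.15
tool_pos: [0.5842, 0.3033, 0.0206]
eef_rot: [0.001, -0.0, 1.0, 0.0]
contact_force: [-0.4, 0.5, 3.0]
gripper_width: 0.427
```

Call:
{"method": "play_rows", "body": {
  "plan": [
    [[-0.01,0,0,0,0,0,0],[-0.01,0,0,0,0,0,0],[-0.01,0,0,0,0,0,0],[-0.01,0,0,0,0,0,0],[-0.01,0,0,-20,0,0,0],[-0.01,0,0,-45,0,0,0],[-0.01,0,0,-90,0,0,0],[-0.2,0,0,-130,0,0,0],[-1,0,0,-130,0,0,0]]
  ]
}}

```text
time: 11.9
tool_pos: [0.5867, 0.3044, 0.1579]
eef_rot: [0.005, -0.0, 1.0, 0.002]
contact_force: [0.5, 0.9, -0.0]
gripper_width: 0.606
```

Run:
```python
from h import *
o=get_obs();print(o['time'],o['tool_pos'],o['contact_force'],o['gripper_width'])
im=rd('side','s8'); crop(im,160,60,380,260,3,'s8c'); blobs('side',im)
im=rd('top','t8');blobs('top',im)
t=np.radians(-110.4); print(go(*(C+.1*np.array([np.cos(t),np.sin(t)])),.15))
```

```text
11.9 [0.58666188 0.30443801 0.15789846] [ 0.53915266  0.93093274 -0.04085048] 0.6057211802888508
side yel [356.1 262.4] [ 27  20 116] [ 0.6005 -0.1806]
side yel [333.5 282.3] [ 16  16 210] [ 0.5093 -0.1895]
side yel [360.3 333.4] [ 39  38 221] [ 0.4573 -0.3289]
side grn [247.6 177.6] [ 18  10 109] [0.5885 0.3026]
side pur [341.6 239. ] [ 14  17 205] [ 0.631  -0.0967]
side pur [276.  346.5] [ 18  24 338] [ 0.2908 -0.2344]
side pur [301.4 365.6] [ 18  24 365] [ 0.306  -0.3021]
top yel [245.7 167.9] [33  7 50] [0.6957 0.1835]
top yel [335.1 185.2] [ 3 29 63] [ 0.6237 -0.1545]
top yel [344. 214.] [11 11 89] [ 0.5139 -0.1853]
top pur [316.2 179.6] [10 10 79] [ 0.6464 -0.0831]
top pur [374.1 266.5] [11 10 89] [ 0.3151 -0.2929]
top pur [355.8 270.9] [11 11 93] [ 0.2998 -0.2238]
(array([  65.9, -181.8,    1. ]), array([0.0014, 0.0033, 0.    ]))
```

View pics/s8c.png

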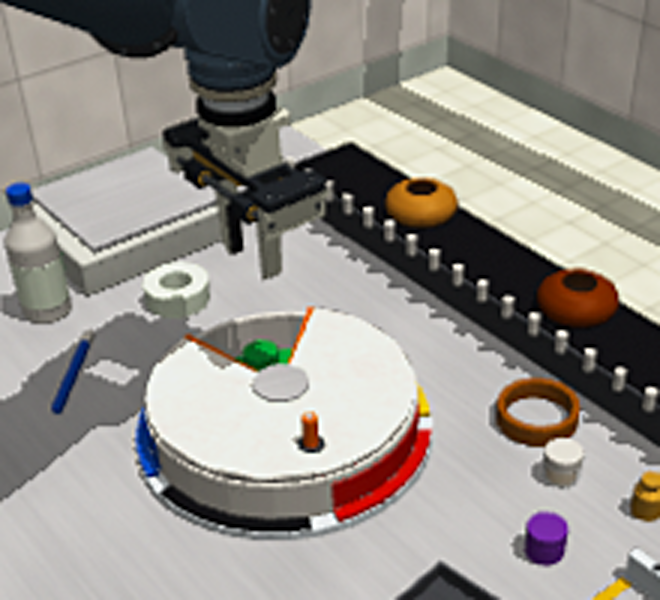

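Call:
{"method": "play_rows", "body": {
  "plan": [
    [[-0.35,66,-182,0,0,0,0],[-0.35,66,-182,0,0,0,0],[-0.35,66,-182,0,0,0,0],[-0.35,66,-182,0,0,0,0],[-0.35,66,-182,0,0,0,0],[-0.35,66,-182,0,0,0,0],[-0.35,66,-182,0,0,0,0],[-0.35,66,-182,20,0,0,0],[-0.35,66,-182,50,0,0,0],[-0.35,66,-182,75,0,0,0],[-0.35,66,-182,75,0,0,0],[1,66,-182,75,0,0,0],[1,66,-182,75,0,0,0],[1,66,-182,75,0,0,0],[1,66,-182,75,0,0,0],[1,66,-182,75,0,0,0],[1,66,-182,75,0,0,0],[1,66,-182,75,0,0,0],[1,66,-182,75,0,0,0],[1,66,-182,75,0,0,0]]
  ],
  "grip_force": 8
}}

```text
time: 13.67
tool_pos: [0.5179, 0.1213, 0.0749]
eef_rot: [0.0, 0.0, 1.0, 0.0]
contact_force: [0.3, 3.0, 1.8]
gripper_width: 0.17
```

Call:
{"method": "play_rows", "body": {
  "plan": [
    [[1,0,0,0,0,0,0],[1,0,0,0,0,0,0],[1,0,0,0,0,0,0]]
  ]
}}

```text
time: 13.92
tool_pos: [0.5179, 0.1213, 0.0749]
eef_rot: [0.0, -0.0, 1.0, 0.0]
contact_force: [1.4, 5.0, 2.6]
gripper_width: 0.169
```

Run:
```python
from h import *
o=get_obs();p=o['tool_pos'];print(p,np.hypot(*(p[:2]-C)),np.degrees(np.arctan2(*(p[:2]-C)[::-1])))
arc(-110.4,33.6,19)
arc(-110.4,177.6,38)
```

```text
[0.51789117 0.12129458 0.07486714] 0.10048828644796906 -110.69313953821081
[-13, -4] [-26, -6] [-40, -6] [-53, -5] [-66, -1] [-78, 3] [-89, 10] [-100, 18] [-110, 27] [-118, 37] [-125, 49] [-130, 61] [-133, 73] [-135, 87] [-135, 100] [-134, 113] [-130, 126] [-125, 138] [-119, 149] 
[-13, -4] [-26, -6] [-40, -6] [-53, -5] [-66, -1] [-78, 3] [-89, 10] [-100, 18] [-110, 27] [-118, 37] [-125, 49] [-130, 61] [-133, 73] [-135, 87] [-135, 100] [-134, 113] [-130, 126] [-125, 138] [-119, 149] [-111, 160] [-101, 169] [-91, 177] [-79, 184] [-67, 189] [-54, 192] [-41, 194] [-28, 194] [-15, 192] [-2, 188] [10, 183] [21, 176] [32, 168] [41, 159] [49, 148] [55, 136] [60, 124] [63, 111] [64, 98]
```

Call:
{"method": "play_rows", "body": {
  "plan": [
    [[1,-13,-4,-2,0,0,0],[1,-26,-6,-3,0,0,0],[1,-40,-6,-3,0,0,0],[1,-53,-5,-3,0,0,0],[1,-66,-1,-3,0,0,0],[1,-78,3,-3,0,0,0],[1,-89,10,-3,0,0,0],[1,-100,18,-3,0,0,0],[1,-110,27,-3,0,0,0],[1,-118,37,-3,0,0,0],[1,-125,49,-3,0,0,0],[1,-130,61,-3,0,0,0],[1,-133,73,-3,0,0,0],[1,-135,87,-3,0,0,0],[1,-135,100,-3,0,0,0],[1,-134,113,-3,0,0,0],[1,-130,126,-3,0,0,0],[1,-125,138,-3,0,0,0],[1,-119,149,-3,0,0,0]]
  ]
}}

```text
time: 15.5
tool_pos: [0.6378, 0.2706, 0.0772]
eef_rot: [0.002, 0.0, 1.0, 0.0]
contact_force: [6.8, 2.2, -4.1]
gripper_width: 0.172
```

Call:
{"method": "play_rows", "body": {
  "plan": [
    [[1,8,11,0,0,0,0],[1,18,20,0,0,0,0],[1,28,28,0,0,0,0],[1,40,35,0,0,0,0],[1,52,40,0,0,0,0],[1,65,43,0,0,0,0],[1,78,45,0,0,0,0],[1,91,45,0,0,0,0],[1,104,43,0,0,0,0],[1,117,39,0,0,0,0],[1,129,34,0,0,0,0],[1,140,27,0,0,0,0],[1,151,19,0,0,0,0],[1,160,10,0,0,0,0],[1,168,-1,0,0,0,0],[1,174,-13,0,0,0,0],[1,179,-25,0,0,0,0],[1,182,-38,0,0,0,0],[1,183,-51,0,0,0,0],[1,183,-51,0,0,0,0]]
  ]
}}

```text
time: 17.17
tool_pos: [0.4529, 0.2167, 0.0772]
eef_rot: [-0.001, 0.001, 1.0, -0.001]
contact_force: [-2.2, -1.7, -7.3]
gripper_width: 0.166
```

Run:
```python
from h import *
o=get_obs();p=o['tool_pos'];print(p,o['contact_force'],o['gripper_width'],np.hypot(*(p[:2]-C)),np.degrees(np.arctan2(*(p[:2]-C)[::-1])))
```

```text
[0.45293779 0.21674248 0.07717932] [-2.21452335 -1.74782544 -7.33996619] 0.16637395411579445 0.10047256497826221 179.17737966473115
```

Call:
{"method": "play_rows", "body": {
  "plan": [
    [[1,0,2.5,0,0,0,0],[1,0,2.5,0,0,0,0],[1,0,2.5,0,0,0,0],[-0.35,0,2.5,0,0,0,0],[-0.35,0,2.5,0,0,0,0],[-0.35,0,2.5,0,0,0,0],[-0.35,0,2.5,0,0,0,0],[-0.35,0,2.5,0,0,0,0],[-0.35,0,2.5,-30,0,0,0],[-0.35,0,2.5,-60,0,0,0],[-0.35,0,2.5,-85,0,0,0],[-0.35,0,2.5,-85,0,0,0]]
  ]
}}

```text
time: 18.17
tool_pos: [0.4558, 0.2224, 0.1673]
eef_rot: [0.004, -0.0, 1.0, 0.001]
contact_force: [-0.0, 0.6, 0.5]
gripper_width: 0.67
```

Run:
```python
from h import *
o=get_obs();print(o['time'],o['tool_pos'],o['gripper_width'])
for n in('top','side'):
  im=rd(n,n+'9'); blobs(n,im); print(coverang(n,im)[.12])
crop(im,150,130,450,380,2.6,'s9c')
crop(cv2.imread('pics/top9.png'),170,130,400,290,3.4,'t9c')
print(go(.513,-.187,.16))
```

```text
18.1667 [0.45580055 0.22240534 0.16725755] 0.6704702450090442
top yel [245.9 167.9] [33  7 48] [0.6958 0.1829]
top yel [237.5 182.1] [ 33  26 542] [0.6418 0.2154]
top yel [335.1 184.9] [ 3 28 61] [ 0.6248 -0.1545]
top yel [344. 214.] [11 11 87] [ 0.5139 -0.1852]
top pur [316.2 179.6] [10 10 79] [ 0.6464 -0.0831]
top pur [374.2 266.5] [11 10 89] [ 0.3151 -0.2932]
top pur [355.8 271. ] [11 11 91] [ 0.2996 -0.2237]
[(119.0, 134.5), (155.5, 218.5), (325.5, 30.0)]
side yel [273.8 182.3] [ 23  10 126] [0.6404 0.2263]
side yel [356.1 262.4] [ 27  20 116] [ 0.6005 -0.1806]
side yel [333.5 282.3] [ 16  16 211] [ 0.5092 -0.1895]
side yel [360.8 333.7] [ 40  38 223] [ 0.4574 -0.3301]
side pur [341.6 239. ] [ 14  17 205] [ 0.631  -0.0967]
side pur [276.  346.5] [ 18  24 338] [ 0.2908 -0.2344]
side pur [301.4 365.6] [ 18  24 365] [ 0.306  -0.3021]
[(28.0, 31.0), (326.0, 329.5)]
(array([ -59. , -408.7,    3.1]), array([0.0008, 0.002 , 0.    ]))
```

View pics/s9c.png

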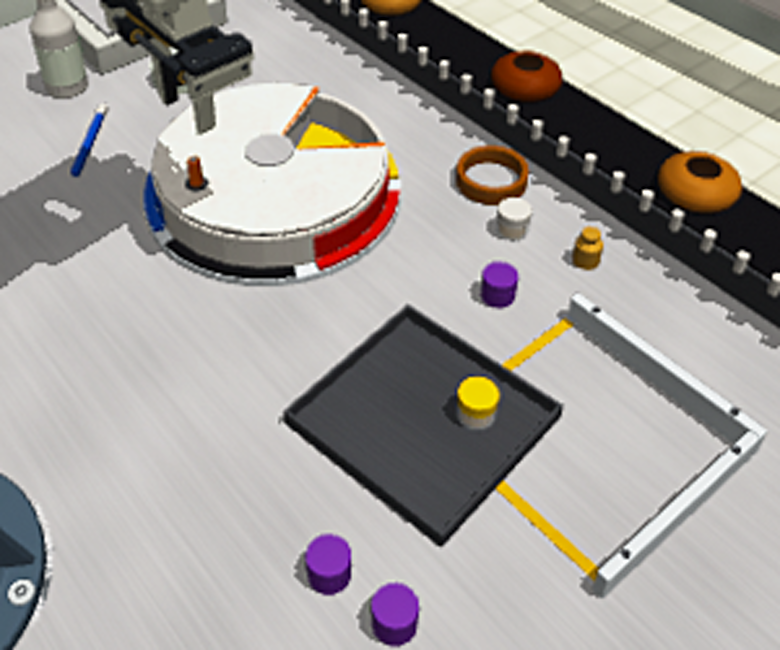

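View pics/t9c.png

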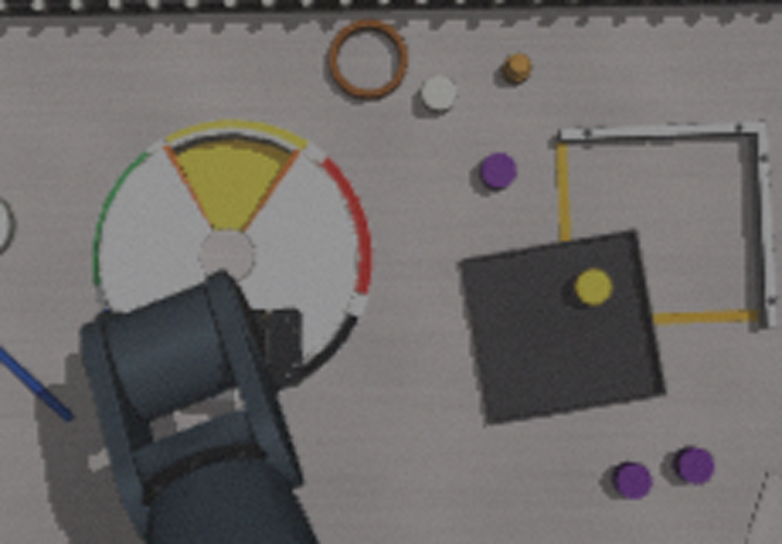

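Call:
{"method": "play_rows", "body": {
  "plan": [
    [[-0.35,-59,-409,0,0,0,0],[-0.35,-59,-409,0,0,0,0],[-0.35,-59,-409,0,0,0,0],[-0.35,-59,-409,0,0,0,0],[-0.35,-59,-409,0,0,0,0],[-0.35,-59,-409,0,0,0,0],[-0.35,-59,-409,0,0,0,0],[-0.35,-59,-409,0,0,0,0],[-0.35,-59,-409,0,0,0,0],[-0.35,-59,-409,0,0,0,0],[-0.35,-59,-409,0,0,0,0],[-0.35,-59,-409,0,0,0,0],[-0.35,-59,-409,50,0,0,0],[-0.35,-59,-409,90,0,0,0],[-0.35,-59,-409,90,0,0,0],[-0.35,-59,-409,90,0,0,0],[-0.35,-59,-409,90,0,0,0]]
  ],
  "grip_force": 15
}}

```text
time: 19.68
tool_pos: [0.513, -0.1869, 0.0736]
eef_rot: [-0.0, -0.0, 1.0, 0.0]
contact_force: [-0.9, -0.2, 0.5]
gripper_width: 0.675
```

Run:
```python
from h import *
o=get_obs();print(o['time'],o['tool_pos'],o['gripper_width'])
for n in('top','side'):
  im=rd(n,n+'10'); blobs(n,im)
crop(im,220,200,420,380,3.2,'s10c')
print(go(.513,-.187,.0145))
```

```text
19.6833 [ 0.51302128 -0.18689687  0.07359692] 0.6747347806370443
top yel [245.9 167.9] [33  7 48] [0.6958 0.1829]
top yel [237.5 182.1] [ 33  26 542] [0.6418 0.2155]
top yel [335.2 185.6] [ 4 28 63] [ 0.6223 -0.1546]
top pur [316.2 179.6] [10 10 79] [ 0.6464 -0.0831]
side yel [273.9 182.4] [ 23  10 132] [0.6405 0.2256]
side yel [333.4 282.3] [ 16  16 212] [ 0.509  -0.1895]
side yel [360.8 333.7] [ 40  38 219] [ 0.4575 -0.33  ]
side pur [276.  346.6] [ 18  24 337] [ 0.2907 -0.2345]
side pur [301.4 365.7] [ 18  24 365] [ 0.3059 -0.3021]
(array([ 0.9,  0.6, 60.2]), array([-0.0012,  0.0027,  0.0006]))
```

View pics/s10c.png

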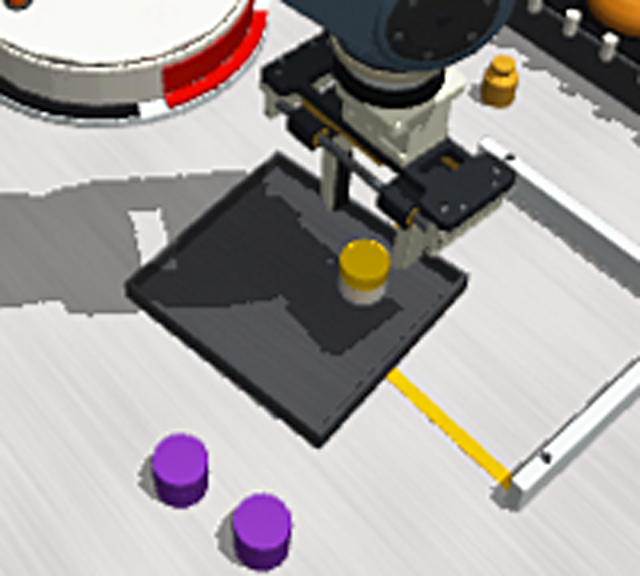

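Call:
{"method": "play_rows", "body": {
  "plan": [
    [[-0.35,0,0,30,0,0,0],[-0.35,0,0,53,0,0,0],[-0.35,0,0,58,0,0,0],[-0.35,0,0,58,0,0,0],[1,0,0,58,0,0,0],[1,0,0,58,0,0,0],[1,0,0,58,0,0,0],[1,0,0,58,0,0,0],[1,0,0,58,0,0,0],[1,0,0,58,0,0,0],[1,0,0,58,0,0,0],[1,0,0,58,0,0,0],[1,0,0,58,0,0,0]]
  ]
}}

```text
time: 20.87
tool_pos: [0.5132, -0.1877, 0.0156]
eef_rot: [0.001, 0.0, 1.0, -0.0]
contact_force: [0.0, 0.5, 7.8]
gripper_width: 0.427
```

Call:
{"method": "play_rows", "body": {
  "plan": [
    [[1,0,0,-20,0,0,0],[1,0,0,-60,0,0,0],[1,0,0,-120,0,0,0],[1,0,0,-140,0,0,0],[1,0,0,-140,0,0,0],[1,0,0,-140,0,0,0]]
  ]
}}

```text
time: 21.37
tool_pos: [0.5134, -0.1879, 0.1566]
eef_rot: [0.002, -0.0, 1.0, -0.001]
contact_force: [-0.5, 0.5, -1.4]
gripper_width: 0.432
```

Run:
```python
from h import *
o=get_obs();print(o['time'],o['tool_pos'],o['contact_force'],o['gripper_width'])
im=rd('side','s11')
crop(im,220,120,420,340,2.7,'s11c')
t=np.radians(357.8); q=C+.092*np.array([np.cos(t),np.sin(t)]); print(q,go(*q,.15))
```

```text
21.3667 [ 0.51344428 -0.18786993  0.15660131] [-0.45724876  0.49375077 -1.42224644] 0.43166915402646094
[0.64533219 0.21176832] (array([-132.8,  399.2,    4.7]), array([-0.0003,  0.0005,  0.    ]))
```

View pics/s11c.png

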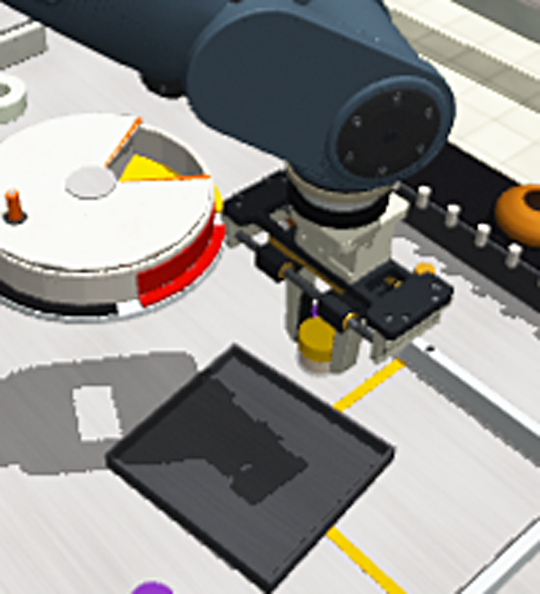

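Call:
{"method": "play_rows", "body": {
  "plan": [
    [[1,-135,399.5,0,0,0,0],[1,-135,399.5,0,0,0,0],[1,-135,399.5,0,0,0,0],[1,-135,399.5,0,0,0,0],[1,-135,399.5,0,0,0,0],[1,-135,399.5,0,0,0,0],[1,-135,399.5,0,0,0,0],[1,-135,399.5,0,0,0,0],[1,-135,399.5,0,0,0,0],[1,-135,399.5,0,0,0,0],[1,-135,399.5,0,0,0,0],[1,-135,399.5,20,0,0,0],[1,-135,399.5,40,0,0,0],[1,-135,399.5,60,0,0,0],[1,-135,399.5,60,0,0,0],[1,-135,399.5,60,0,0,0],[1,-135,399.5,60,0,0,0]]
  ]
}}

```text
time: 22.83
tool_pos: [0.6477, 0.2119, 0.0948]
eef_rot: [-0.0, 0.0, 1.0, -0.0]
contact_force: [-0.7, -0.3, -1.0]
gripper_width: 0.427
```

Run:
```python
from h import *
o=get_obs();print(o['time'],o['tool_pos'],o['contact_force'],o['gripper_width'])
im=rd('side','s12'); crop(im,160,60,380,260,3,'s12c')
print(go(.6475,.2118,.0216))
```

```text
22.8333 [0.64774525 0.2118578  0.09478015] [-0.68595002 -0.30599872 -1.00122433] 0.42693921297440784
(array([ 0.6, -0.2, 73.9]), array([ 0.0002,  0.0009, -0.0002]))
```

View pics/s12c.png

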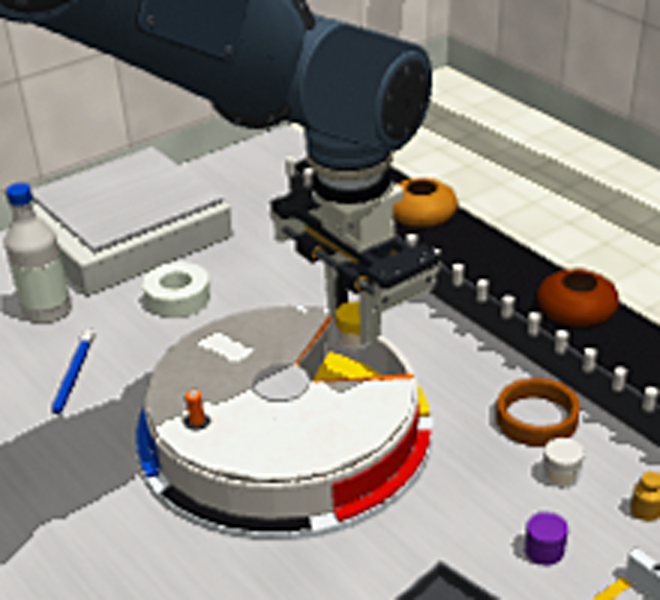

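Call:
{"method": "play_rows", "body": {
  "plan": [
    [[1,0,0,20,0,0,0],[1,0,0,40,0,0,0],[1,0,0,55,0,0,0],[1,0,0,64,0,0,0],[1,0,0,70,0,0,0],[1,0,0,73,0,0,0],[1,0,0,74,0,0,0],[1,0,0,74,0,0,0]]
  ]
}}

```text
time: 23.55
tool_pos: [0.6482, 0.2122, 0.0216]
eef_rot: [0.001, -0.0, 1.0, 0.0]
contact_force: [0.1, 0.5, 0.2]
gripper_width: 0.425
```

Call:
{"method": "play_rows", "body": {
  "plan": [
    [[0,0,0,1,0,0,0],[0,0,0,1,0,0,0],[0,0,0,1,0,0,0],[0,0,0,1,0,0,0],[0,0,0,-20,0,0,0],[0,0,0,-45,0,0,0],[0,0,0,-90,0,0,0],[-0.2,0,0,-130,0,0,0],[-0.35,0,0,-130,0,0,0]]
  ]
}}

```text
time: 24.3
tool_pos: [0.651, 0.2129, 0.1594]
eef_rot: [0.006, -0.0, 1.0, 0.001]
contact_force: [0.8, 0.1, 0.4]
gripper_width: 0.601
```

Run:
```python
from h import *
o=get_obs();print(o['time'],o['tool_pos'],o['contact_force'],o['gripper_width'])
im=rd('side','s13'); crop(im,160,60,380,260,3,'s13c'); blobs('side',im)
im=rd('top','t13');blobs('top',im); crop(im,170,130,320,270,4,'t13c')
t=np.radians(177.8); print(go(*(C+.1*np.array([np.cos(t),np.sin(t)])),.15))
```

```text
24.3 [0.65098438 0.21293287 0.159447  ] [0.82976174 0.13485025 0.44270993] 0.6007808516862088
side yel [274.5 181.7] [ 23  10 135] [0.6443 0.2273]
side yel [356.1 262.4] [ 27  20 116] [ 0.6005 -0.1806]
side yel [360.6 333.6] [ 40  38 225] [ 0.4574 -0.3295]
side pur [341.6 239. ] [ 14  17 205] [ 0.631  -0.0967]
side pur [276.  346.5] [ 18  24 338] [ 0.2908 -0.2344]
side pur [301.4 365.6] [ 18  24 365] [ 0.306  -0.3021]
top yel [335.2 185.5] [ 4 27 62] [ 0.6224 -0.1547]
top pur [316.  179.6] [11 10 81] [ 0.6462 -0.0827]
top pur [374.1 266.4] [11 10 90] [ 0.3152 -0.293 ]
top pur [355.7 271. ] [11 11 90] [ 0.2996 -0.2235]
(array([195.1,   6.9,   2.1]), array([0.001 , 0.0039, 0.    ]))
```

View pics/s13c.png

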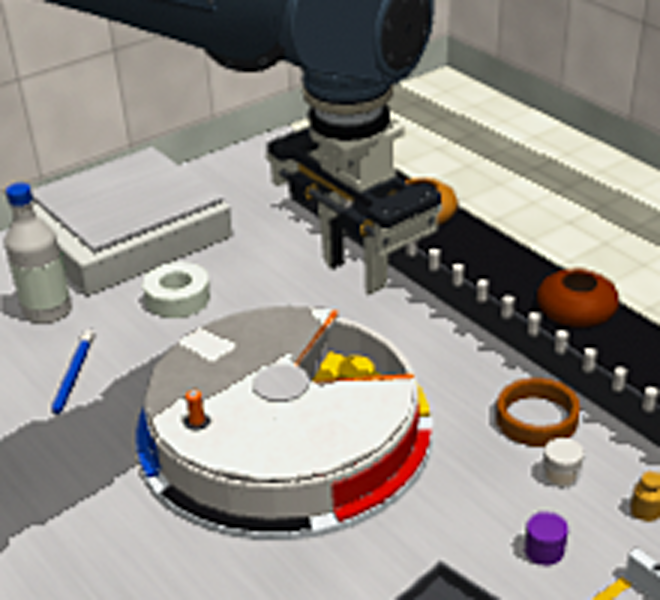

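View pics/t13c.png

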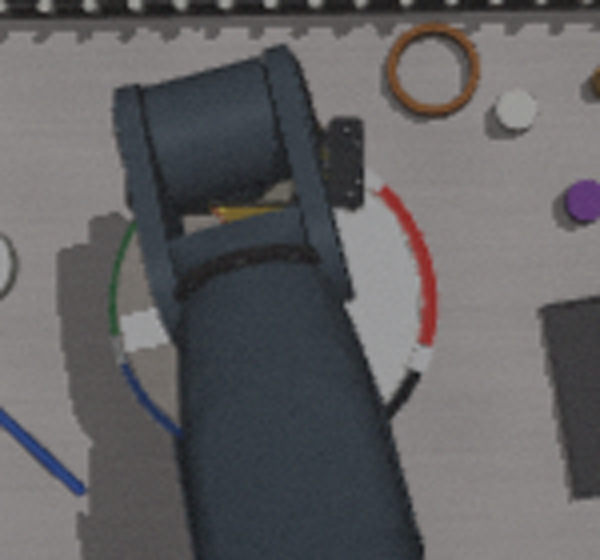

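Call:
{"method": "play_rows", "body": {
  "plan": [
    [[-0.35,195,7,0,0,0,0],[-0.35,195,7,0,0,0,0],[-0.35,195,7,0,0,0,0],[-0.35,195,7,0,0,0,0],[-0.35,195,7,0,0,0,0],[-0.35,195,7,0,0,0,0],[-0.35,195,7,0,0,0,0],[-0.35,195,7,10,0,0,0],[-0.35,195,7,40,0,0,0],[-0.35,195,7,73,0,0,0],[-0.35,195,7,73,0,0,0],[1,195,7,73,0,0,0],[1,195,7,73,0,0,0],[1,195,7,73,0,0,0],[1,195,7,73,0,0,0],[1,195,7,73,0,0,0],[1,195,7,73,0,0,0],[1,195,7,73,0,0,0],[1,195,7,73,0,0,0],[1,195,7,73,0,0,0]]
  ],
  "grip_force": 8
}}

```text
time: 26.07
tool_pos: [0.4528, 0.2191, 0.0779]
eef_rot: [0.0, -0.0, 1.0, 0.0]
contact_force: [-1.1, 0.3, 3.5]
gripper_width: 0.171
```

Call:
{"method": "play_rows", "body": {
  "plan": [
    [[1,0,0,0,0,0,0],[1,0,0,0,0,0,0],[1,0,0,0,0,0,0]]
  ]
}}

```text
time: 26.32
tool_pos: [0.4528, 0.2191, 0.0779]
eef_rot: [0.0, -0.0, 1.0, 0.0]
contact_force: [-1.5, 0.1, 6.1]
gripper_width: 0.168
```

Run:
```python
from h import *
o=get_obs();p=o['tool_pos'];print(p,o['contact_force'],np.hypot(*(p[:2]-C)),np.degrees(np.arctan2(*(p[:2]-C)[::-1])))
arc(177.8,33.6,19)
```

```text
[0.45281053 0.21913419 0.07792339] [-1.48058552  0.1075446   6.1312498 ] 0.10066252224889201 177.81710416297994
[-2, 13] [-5, 26] [-10, 38] [-16, 50] [-24, 61] [-33, 70] [-44, 78] [-55, 85] [-67, 90] [-80, 94] [-93, 96] [-106, 96] [-119, 94] [-132, 91] [-144, 86] [-156, 79] [-166, 71] [-176, 62] [-184, 52]
```

Call:
{"method": "play_rows", "body": {
  "plan": [
    [[1,-2,13,0,0,0,0],[1,-5,26,0,0,0,0],[1,-10,38,0,0,0,0],[1,-16,50,0,0,0,0],[1,-24,61,0,0,0,0],[1,-33,70,0,0,0,0],[1,-44,78,0,0,0,0],[1,-55,85,0,0,0,0],[1,-67,90,0,0,0,0],[1,-80,94,0,0,0,0],[1,-93,96,0,0,0,0],[1,-106,96,0,0,0,0],[1,-119,94,0,0,0,0],[1,-132,91,0,0,0,0],[1,-144,86,0,0,0,0],[1,-156,79,0,0,0,0],[1,-166,71,0,0,0,0],[1,-176,62,0,0,0,0],[1,-184,52,0,0,0,0],[1,-184,52,0,0,0,0]]
  ]
}}

```text
time: 27.98
tool_pos: [0.6383, 0.269, 0.0779]
eef_rot: [0.001, 0.001, 1.0, -0.0]
contact_force: [2.6, 0.3, 4.6]
gripper_width: 0.166
```

Call:
{"method": "play_rows", "body": {
  "plan": [
    [[1,0,0,0,0,0,0],[1,0,0,0,0,0,0]]
  ]
}}

```text
time: 28.15
tool_pos: [0.637, 0.2711, 0.0778]
eef_rot: [0.001, 0.0, 1.0, 0.0]
contact_force: [3.6, 1.8, 2.8]
gripper_width: 0.166
```

Run:
```python
from h import *
o=get_obs();p=o['tool_pos'];print(p,o['contact_force'],np.hypot(*(p[:2]-C)),np.degrees(np.arctan2(*(p[:2]-C)[::-1])))
for n in('top','side'):
  im=rd(n,n+'14'); print(coverang(n,im))
crop(im,160,60,380,260,3,'s14c')
crop(cv2.imread('pics/top14.png'),170,130,320,270,4,'t14c')
```

```text
[0.63695962 0.27109932 0.07783476] [3.58592064 1.78784624 2.77978703] 0.10047773488357205 33.73414816242992
{0.1: [(8.0, 14.5), (24.5, 27.0), (30.0, 242.5), (345.5, 2.5)], 0.11: [(8.5, 15.5), (23.0, 242.0), (346.5, 1.5)], 0.12: [(7.0, 15.5), (16.5, 20.5), (21.5, 242.0), (243.0, 245.5), (351.5, 3.0)], 0.13: [(7.0, 14.0), (23.0, 61.0), (65.0, 242.0), (243.0, 245.5), (349.0, 354.0), (355.0, 3.5)]}
{0.1: [(28.0, 34.0), (35.0, 41.0), (178.5, 182.0), (185.5, 245.5)], 0.11: [(37.0, 40.5), (178.5, 182.0), (185.5, 245.5)], 0.12: [(39.0, 43.5), (178.5, 181.5), (185.5, 245.5)], 0.13: [(40.0, 45.0), (179.0, 182.0), (185.0, 245.5)]}
```

View pics/s14c.png

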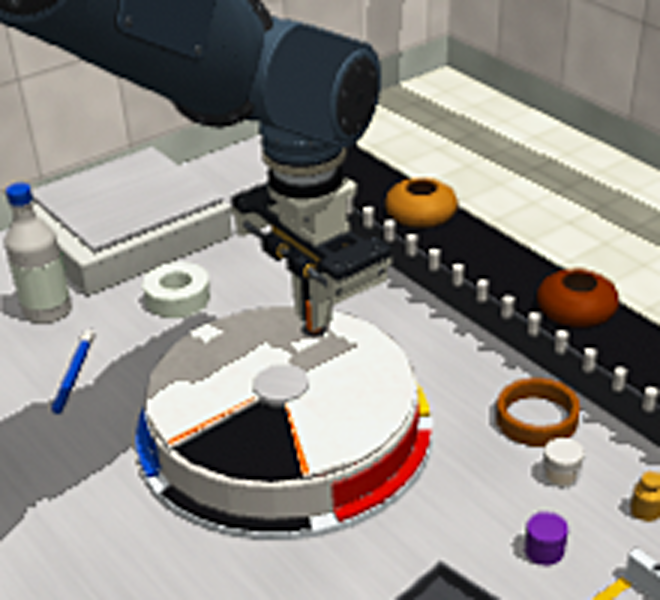

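View pics/t14c.png

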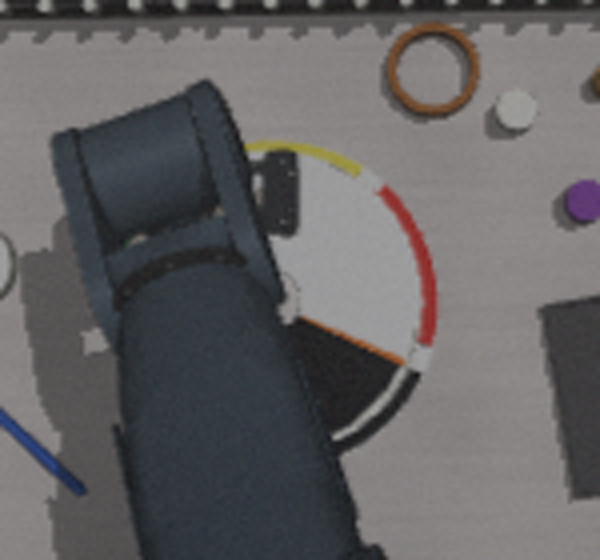

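Call:
{"method": "play_rows", "body": {
  "plan": [
    [[-0.35,0,0,0,0,0,0],[-0.35,0,0,0,0,0,0],[-0.35,0,0,0,0,0,0],[-0.35,0,0,0,0,0,0],[-0.35,0,0,0,0,0,0],[-0.35,0,0,-40,0,0,0],[-0.35,0,0,-80,0,0,0],[-0.35,0,0,-120,0,0,0],[-0.35,0,60,-120,0,0,0],[-0.35,60,120,-120,0,0,0],[-0.35,100,180,-120,0,0,0],[-0.35,140,220,-120,0,0,0],[-0.35,180,250,-120,0,0,0],[-0.35,220,250,-120,0,0,0],[-0.35,260,250,-120,0,0,0],[-0.35,300,250,-120,0,0,0],[-0.35,340,250,-120,0,0,0],[-0.35,340,250,-120,0,0,0],[-0.35,340,250,-120,0,0,0]]
  ]
}}

```text
time: 29.83
tool_pos: [0.2955, 0.5208, 0.1976]
eef_rot: [-0.0, 0.0, 1.0, -0.0]
contact_force: [-0.1, 0.7, 0.4]
gripper_width: 0.675
```

Run:
```python
from h import *
o=get_obs();print(o['time'],o['tool_pos'])
ims={n:[rd(n,f'{n}15{i}').astype(np.float32) for i in range(3)] for n in('top','side')}
for n in ims:
  im=np.mean(ims[n],0).astype(np.uint8); cv2.imwrite(f'pics/{n}15.png',im)
  blobs(n,im)
crop(im,150,130,450,380,2.6,'s15c')
crop(cv2.imread('pics/top15.png'),170,130,400,290,3.4,'t15c')
```

```text
29.8333 [0.2954893  0.5207745  0.19758508]
top yel [242.6 168.1] [40  7 59] [0.695  0.1952]
top yel [335.2 185. ] [ 4 28 64] [ 0.6247 -0.1548]
top pur [316.1 179.6] [10 10 80] [ 0.6462 -0.0829]
top pur [374.2 266.5] [11 10 89] [ 0.3151 -0.2932]
top pur [355.7 271. ] [11 11 90] [ 0.2994 -0.2236]
side yel [356.2 262.3] [ 27  19 115] [ 0.6009 -0.1806]
side yel [360.4 333.5] [ 39  38 223] [ 0.4573 -0.3292]
side pur [341.6 239. ] [ 14  17 205] [ 0.631  -0.0967]
side pur [276.  346.5] [ 18  24 338] [ 0.2908 -0.2344]
side pur [301.4 365.6] [ 18  24 365] [ 0.306  -0.3021]
```

View pics/s15c.png

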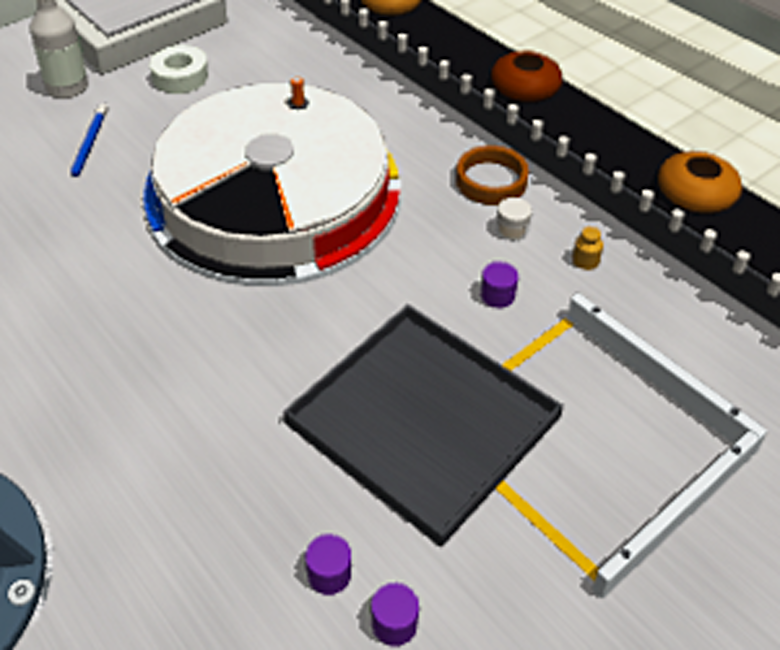

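View pics/t15c.png

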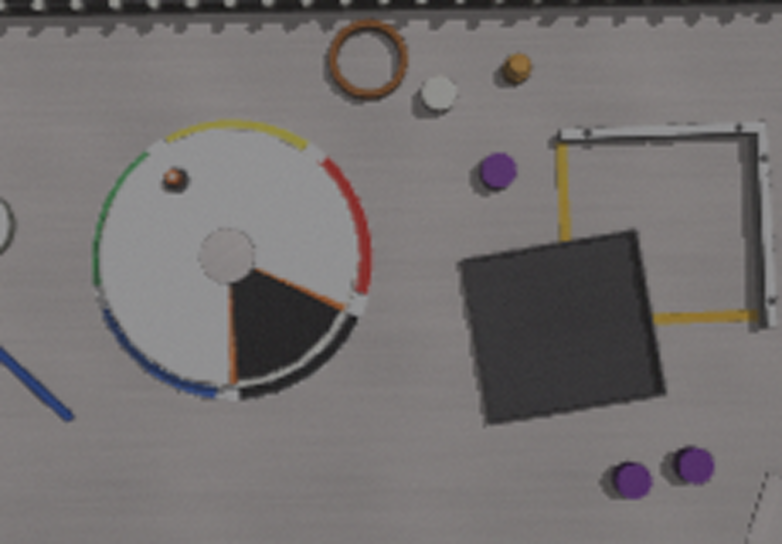

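```bash
cat > ang.py <<'E'
from h import *
import h,sys
def refit(n,im,z=.068,r=.14,c=h.C):
    g=cv2.GaussianBlur(im,(0,0),0.7)
    for it in range(4):
      P=[]
      for a in np.radians(np.arange(0,360,2)):
        rr=np.arange(r-.012,r+.012,.0004)
        q=np.c_[c[0]+rr*np.cos(a),c[1]+rr*np.sin(a),np.full(len(rr),z)]
        v=samp(n,g,q).astype(float).min(1); d=-np.gradient(v); k=d.argmax()
        if v[:8].mean()>100 and d[k]>2: P.append(q[k,:2])
      c=circ(np.array(P),r,c)
    P=np.array(P); e=np.hypot(*(P-c).T)-r
    return c,len(P),np.std(e)
def angs(n,im,c):
    h.C=c
    a=np.arange(0,360,.25)
    hsv=cv2.cvtColor(im,cv2.COLOR_BGR2HSV)
    for r in(.08,.09,.1,.11,.12,.13):
        v=samp(n,hsv,ringq(r,.068,np.radians(a))).astype(int)
        m=(v[:,1]>90)|(v[:,2]<75)
        print('  open',r,[(x,y,(x+y)/2) for x,y in runs(a,m) if (y-x)%360>25])
    for r in(.148,.151,.154):
        v=samp(n,hsv,ringq(r,.006,np.radians(a))).astype(int)
        m=(v[:,1]<60)&(v[:,2]>90)
        print('  gap',r,[(x,y,(x+y)/2) for x,y in runs(a,m) if (y-x)%360<18])
for n in('top','side'):
    im=cv2.imread(f'pics/{n}{sys.argv[1]}.png'); c,k,e=refit(n,im); print(n,c.round(4),k,e.round(4)); angs(n,im,c)
    hsv=cv2.cvtColor(im,cv2.COLOR_BGR2HSV); m=cv2.inRange(hsv,(0,90,60),(16,255,255))
    k,l,st,ce=cv2.connectedComponentsWithStats(m)
    for i in range(1,k):
        p=onplane(n,ce[i],.095 if n=='top' else .086)[0]; d=np.hypot(*(p[:2]-c))
        if 8<st[i,4]<80 and d<.14: print('  blob',ce[i].round(1),st[i,2:],p.round(4),d.round(4),np.degrees(np.arctan2(*(p[:2]-c)[::-1])).round(1))
E
python3 ang.py 15
```

```text
top [0.5535 0.2161] 130 0.0012
  open 0.08 [(183.8, 245.5, 214.65)]
  open 0.09 [(184.2, 242.8, 213.5)]
  open 0.1 [(180.0, 246.0, 213.0)]
  open 0.11 [(180.0, 246.0, 213.0)]
  open 0.12 [(180.2, 246.0, 213.1)]
  open 0.13 [(180.0, 242.5, 211.25)]
  gap 0.148 [(144.0, 150.0, 147.0), (155.0, 156.5, 155.75), (172.2, 181.0, 176.6), (244.0, 254.0, 249.0), (317.2, 327.2, 322.2)]
  gap 0.151 [(120.2, 122.8, 121.5), (126.2, 130.2, 128.2), (172.0, 181.2, 176.6), (244.2, 254.0, 249.1), (317.5, 326.8, 322.15)]
  gap 0.154 [(171.8, 181.2, 176.5), (244.2, 253.8, 249.0), (317.5, 326.8, 322.15)]
  blob [220.8 181.8] [ 5  4 12] [0.6372 0.2712 0.095 ] 0.1002 33.3
  blob [259.6 215.3] [26 12 36] [0.5125 0.1315 0.095 ] 0.094 -115.8
  blob [238.2 230.9] [ 3 26 41] [0.4576 0.2096 0.095 ] 0.0961 -176.1
side [0.5503 0.211 ] 106 0.0045
  open 0.08 [(183.2, 247.0, 215.1)]
  open 0.09 [(183.0, 246.2, 214.6)]
  open 0.1 [(183.0, 246.2, 214.6)]
  open 0.11 [(183.2, 246.5, 214.85)]
  open 0.12 [(183.2, 246.5, 214.85)]
  open 0.13 [(183.0, 245.8, 214.4)]
  gap 0.148 [(168.2, 176.5, 172.35), (204.5, 205.8, 205.15), (207.8, 210.5, 209.15), (213.0, 217.2, 215.1), (323.8, 330.2, 327.0)]
  gap 0.151 [(167.8, 177.2, 172.5), (188.5, 189.8, 189.15), (323.8, 330.0, 326.9)]
  gap 0.154 [(167.5, 179.8, 173.65), (308.8, 311.5, 310.15), (323.5, 329.8, 326.65)]
  blob [264.1 164.8] [ 5 11 48] [0.6382 0.2731 0.086 ] 0.1077 35.3
  blob [228.  200.7] [29 16 49] [0.4489 0.1971 0.086 ] 0.1023 -172.2
  blob [258.9 207.8] [ 8 23 51] [0.5007 0.1135 0.086 ] 0.1094 -117.0
```

```bash
cat > tf.py <<'E'
from h import *
import sys
im=cv2.imread(f'pics/top{sys.argv[1]}.png'); g=cv2.cvtColor(im,cv2.COLOR_BGR2GRAY)
for n in('top','side'):
    im=cv2.imread(f'pics/{n}{sys.argv[1]}.png'); g=cv2.cvtColor(im,cv2.COLOR_BGR2HSV)[:,:,2]
    m=(g<75).astype(np.uint8); 
    k,l,st,ce=cv2.connectedComponentsWithStats(cv2.morphologyEx(m,cv2.MORPH_OPEN,np.ones((5,5),np.uint8)))
    uv=proj(n,[.47,-.17,.02])[0] if len(sys.argv)<4 else proj(n,[float(sys.argv[2]),float(sys.argv[3]),.02])[0]
    i=l[int(uv[1]),int(uv[0])]; 
    cn=max(cv2.findContours((l==i).astype(np.uint8),0,cv2.CHAIN_APPROX_NONE)[0],key=cv2.contourArea)[:,0]
    P=onplane(n,cn,.02)[:,:2].astype(np.float32)
    r=cv2.minAreaRect(P*1000); print(n,st[i],'tray rect',r); print(cv2.boxPoints(r).round(1).tolist())
E
python3 tf.py 15
python3 - <<'E'
from h import *
im=cv2.imread('pics/top15.png'); crop(im,325,155,410,235,9,'f15'); 
im=cv2.imread('pics/side15.png'); crop(im,355,230,450,370,4.2,'fs15');
E
```

```text
top [ 306  198   59   56 2600] tray rect ((470.179443359375, -152.73170471191406), (188.1932830810547, 202.35337829589844), 8.683988571166992)
[[361.8999938964844, -66.9000015258789], [392.3999938964844, -267.0], [578.5, -238.5], [547.9000244140625, -38.5]]
side [ 262  249  101   83 4567] tray rect ((464.79669189453125, -159.82911682128906), (197.272216796875, 203.55575561523438), 8.681970596313477)
[[351.8999938964844, -74.0999984741211], [382.70001220703125, -275.29998779296875], [577.7000122070312, -245.60000610351562], [546.9000244140625, -44.29999923706055]]
```

View pics/f15.png

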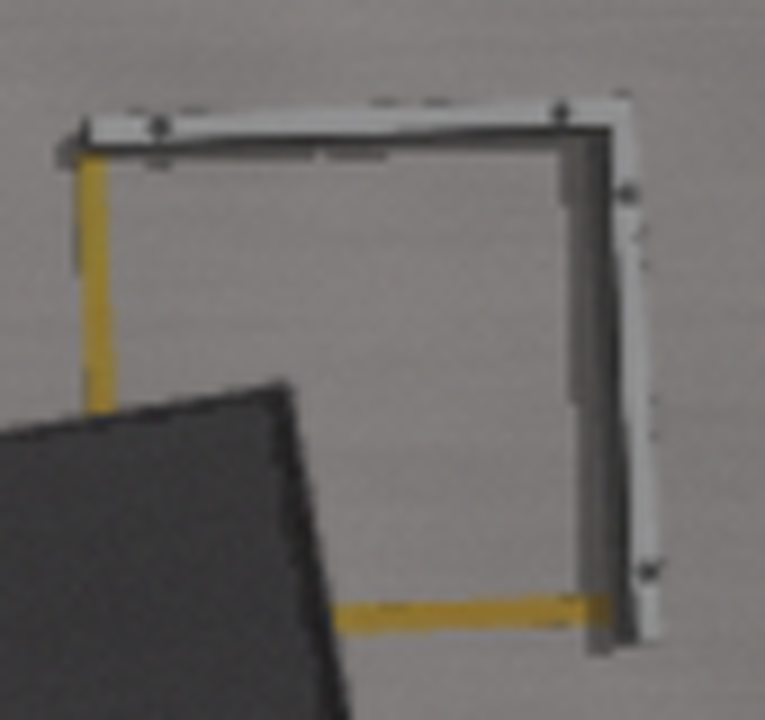

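View pics/fs15.png

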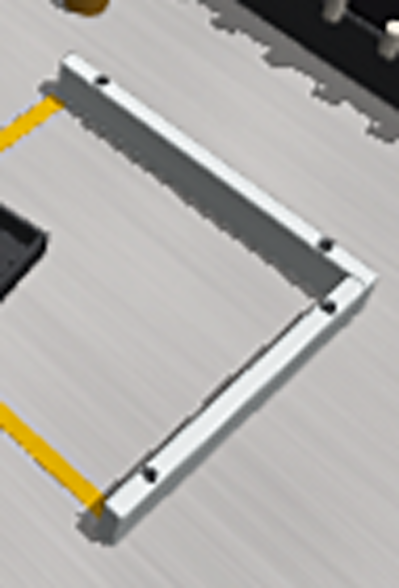

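Run:
```python
from h import *
f=lambda p:(np.array(p)+.5)/9-.5+np.array([325,155])
T=onplane('top',[f((90,143)),f((605,128)),f((612,128)),f((640,637))],.035)[:,:2]
g=lambda p:(np.array(p)+.5)/4.2-.5+np.array([355,230])
# side view: top wall inner top edge, right wall inner top edge
S=onplane('side',[g((62,75)),g((347,277)),g((347,277)),g((108,517))],.035)[:,:2]
for n,Q in(('top',T),('side',S)):
    print(n,Q.round(4).tolist())
    d=Q[0]-Q[1]; e=Q[2]-Q[3]; print(np.degrees(np.arctan2(d[1],d[0]))-90,np.degrees(np.arctan2(e[1],e[0])),np.hypot(*d),np.hypot(*e))
```

```text
top [[0.6808, -0.1546], [0.6835, -0.373], [0.6834, -0.376], [0.4678, -0.3807]]
0.6989405951357952 1.2382875551848262 0.2184450878957959 0.2156779103996936
side [[0.6709, -0.1646], [0.6803, -0.3757], [0.6803, -0.3757], [0.4594, -0.3862]]
2.5446269101004333 2.731822168379395 0.2112293171198386 0.22109133651645768
```

```bash
cat > fence.py <<'E'
from h import *
def fence(n,tag,c0=(.682,-.376),yaw=1.5):
    im=cv2.cvtColor(cv2.imread(f'pics/{n}{tag}.png'),cv2.COLOR_BGR2GRAY)
    c0=np.array(c0); y=np.radians(yaw); X=np.array([np.cos(y),np.sin(y)]); Y=np.array([-X[1],X[0]])
    out=[]
    for along,nrm in((Y,X),(-X,-Y)):
        P=[]
        for s in np.arange(.03,.2,.004):
            tt=np.arange(-.014,.014,.0005); q=c0+s*along+tt[:,None]*nrm
            v=samp(n,im,np.c_[q,np.full(len(q),.035)]).astype(float)
            d=np.gradient(cv2.GaussianBlur(v.reshape(1,-1),(0,0),2)[0]); k=d.argmax()
            if d[k]>1.5: P.append(q[k])
        P=np.array(P,np.float32); l=cv2.fitLine(P,cv2.DIST_HUBER,0,.01,.01).ravel(); out.append(l)
        L=l[:2]*np.sign(l[:2]@along); dd=P-l[2:]; e=dd[:,0]*l[1]-dd[:,1]*l[0]
        print(n,len(P),'angle err',np.degrees(np.arctan2(L[1],L[0])-np.arctan2(along[1],along[0])),'std',e.std())
    a,b=out; t=np.linalg.solve(np.c_[a[:2],-b[:2]],b[2:]-a[2:]); print('corner',a[2:]+t[0]*a[:2])
if __name__=='__main__':
    fence('top','15'); fence('side','15')
E
python3 fence.py
```

```text
top 43 angle err -0.13522148201911807 std 0.0010092064
top 43 angle err -0.553367514952817 std 0.0010442239
corner [ 0.6861234  -0.37507853]
side 43 angle err -0.449061837991937 std 0.0014062183
side 43 angle err -0.43027868241490547 std 0.0020837905
corner [ 0.6836603 -0.3759818]
```

```bash
python3 -c "
from h import *
print(go(.4552,-.0571,.15,8.7)); print(go(.4552,-.0571,.15,0))"
```

```text
(array([-157.1, -577.6,   47.7]), array([-0.    ,  0.0003, -0.1525]))
(array([-157.1, -577.6,   47.7]), array([ 0.    ,  0.0003, -0.0007]))
```

Call:
{"method": "play_rows", "body": {
  "plan": [
    [[-0.35,-157,-578,0,0,0,-0.152],[-0.35,-157,-578,0,0,0,-0.152],[-0.35,-157,-578,0,0,0,-0.152],[-0.35,-157,-578,0,0,0,-0.152],[-0.35,-157,-578,0,0,0,-0.152],[-0.35,-157,-578,0,0,0,-0.152],[-0.35,-157,-578,0,0,0,-0.152],[-0.35,-157,-578,0,0,0,-0.152],[-0.35,-157,-578,0,0,0,-0.152],[-0.35,-157,-578,0,0,0,-0.152],[-0.35,-157,-578,0,0,0,-0.152],[-0.35,-157,-578,0,0,0,-0.152],[-0.35,-157,-578,0,0,0,-0.152],[-0.35,-157,-578,0,0,0,-0.152],[-0.35,-157,-578,0,0,0,-0.152],[-0.35,-157,-578,0,0,0,-0.152],[-0.35,-157,-578,100,0,0,-0.152],[-0.35,-157,-578,140,0,0,-0.152],[-0.35,-157,-578,140,0,0,-0.152],[-0.35,-157,-578,140,0,0,-0.152]]
  ],
  "grip_force": 30
}}

```text
time: 31.8
tool_pos: [0.452, -0.0566, 0.0534]
eef_rot: [-0.003, -0.075, 0.997, 0.001]
contact_force: [-0.2, 0.8, 0.0]
gripper_width: 0.676
```

Run:
```python
from h import *
o=get_obs();print(o['time'],o['tool_pos'],go(.4552,-.0571,.008,8.7))
for n in('top','side'):
  im=rd(n,n+'16'); blobs(n,im)
crop(im,220,150,440,380,2.6,'s16c')
crop(cv2.imread('pics/top16.png'),270,150,420,290,4,'t16c')
```

```text
31.8 [ 0.45199517 -0.05660063  0.05335763] (array([-3.3, -1.1, 45.3]), array([ 0.0022, -0.0054, -0.0009]))
top yel [242.6 168.1] [40  7 58] [0.695  0.1956]
top yel [335.2 184.9] [ 4 28 62] [ 0.6248 -0.1548]
top pur [316.2 179.6] [10 10 79] [ 0.6464 -0.0831]
top pur [374.1 266.4] [11 10 90] [ 0.3152 -0.293 ]
top pur [355.7 270.9] [11 11 92] [ 0.2998 -0.2236]
side yel [356.  262.3] [ 27  20 119] [ 0.6005 -0.1805]
side yel [360.8 333.7] [ 40  38 220] [ 0.4575 -0.3302]
side pur [341.6 239. ] [ 14  17 205] [ 0.631  -0.0967]
side pur [276.  346.6] [ 18  24 336] [ 0.2907 -0.2346]
side pur [301.4 365.6] [ 18  24 364] [ 0.306  -0.3021]
```

View pics/s16c.png

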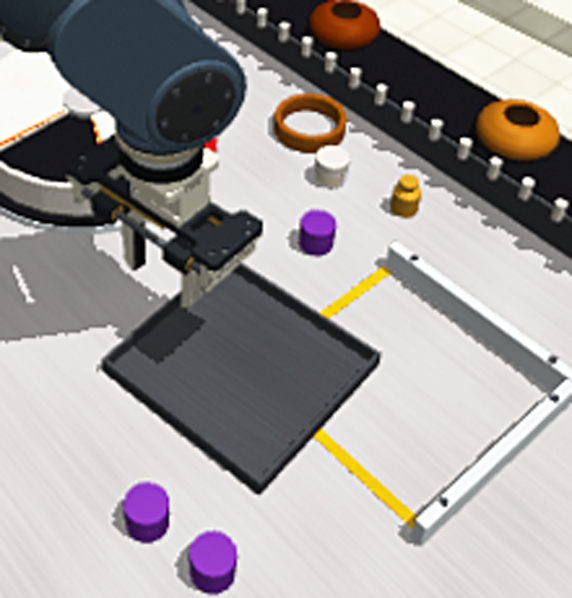

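View pics/t16c.png

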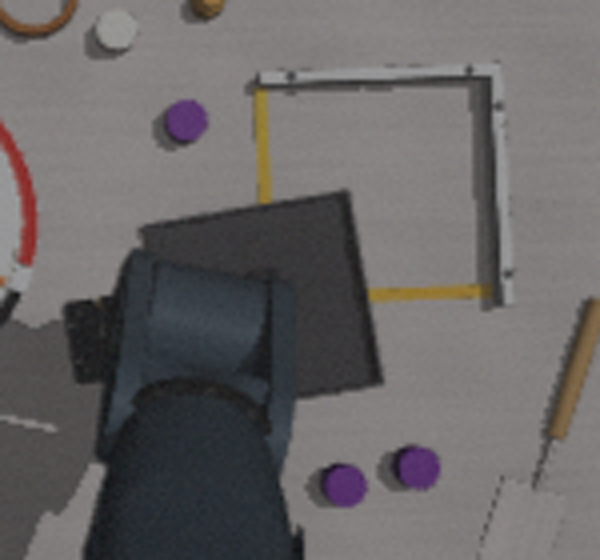

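Call:
{"method": "play_rows", "body": {
  "plan": [
    [[-0.35,-1,-0.5,25,0,0,0],[-0.35,-1,-0.5,40,0,0,0],[-0.35,-1,-0.5,44,0,0,0],[-0.35,-1,-0.5,44,0,0,0],[1,-1,-0.5,44,0,0,0],[1,-1,-0.5,44,0,0,0],[1,-1,-0.5,44,0,0,0],[1,-1,-0.5,44,0,0,0],[1,-1,-0.5,44,0,0,0],[1,-1,-0.5,44,0,0,0],[1,-1,-0.5,44,0,0,0],[1,-1,-0.5,44,0,0,0],[1,-1,-0.5,44,0,0,0],[1,-1,-0.5,44,0,0,0],[1,-1,-0.5,44,0,0,0],[1,-1,-0.5,44,0,0,0],[1,-1,-0.5,44,0,0,0],[1,-1,-0.5,44,0,0,0]]
  ]
}}

```text
time: 33.4
tool_pos: [0.4557, -0.0576, 0.0136]
eef_rot: [0.0, -0.076, 0.997, -0.0]
contact_force: [0.5, -0.5, -0.8]
gripper_width: 0.04
```

Run:
```python
from h import *
o=get_obs();print(o['time'],o['tool_pos'],o['gripper_width']*93,o['contact_force'])
z=o['tool_pos'][2]
print(go(.485,-.137,z,1.1),go(.5811,-.1753,z,1.1))
```

```text
33.4 [ 0.45569626 -0.05755773  0.01364024] 3.690973363459247 [ 0.5165845  -0.45509345 -0.81245413]
(array([-16.9, -83. ,   0. ]), array([-1.000e-04,  1.000e-04,  1.328e-01])) (array([-106.1, -135.4,    0. ]), array([-1.000e-04,  1.000e-04,  1.328e-01]))
```

Call:
{"method": "play_rows", "body": {
  "plan": [
    [[1,-2,-11,0,0,0,0.017],[1,-4,-22,0,0,0,0.034],[1,-7,-33,0,0,0,0.05],[1,-9,-44,0,0,0,0.067],[1,-11,-54,0,0,0,0.084],[1,-13,-64,0,0,0,0.1],[1,-15,-74,0,0,0,0.117],[1,-17,-83,0,0,0,0.133],[1,-28,-90,0,0,0,0.133],[1,-39,-96,0,0,0,0.133],[1,-50,-102,0,0,0,0.133],[1,-61,-109,0,0,0,0.133],[1,-72,-115,0,0,0,0.133],[1,-83,-122,0,0,0,0.133],[1,-92,-127,0,0,0,0.133],[1,-100,-132,0,0,0,0.133],[1,-104,-134,0,0,0,0.133],[1,-104,-134,0,0,0,0.133],[1,-104,-134,0,0,0,0.133]]
  ]
}}

```text
time: 34.98
tool_pos: [0.5789, -0.1747, 0.0137]
eef_rot: [0.0, -0.009, 1.0, -0.0]
contact_force: [0.4, -2.1, 0.5]
gripper_width: 0.039
```

Run:
```python
from h import *
o=get_obs();print(o['time'],o['tool_pos'],o['gripper_width']*93,o['contact_force'])
for n in('top','side'):
  im=rd(n,n+'17')
crop(im,220,150,470,380,2.5,'s17c')
crop(cv2.imread('pics/top17.png'),270,150,420,290,4,'t17c')
```

```text
34.9833 [ 0.57892203 -0.17469996  0.01365761] 3.662673690973174 [ 0.38945418 -2.07297197  0.54823808]
```

View pics/s17c.png

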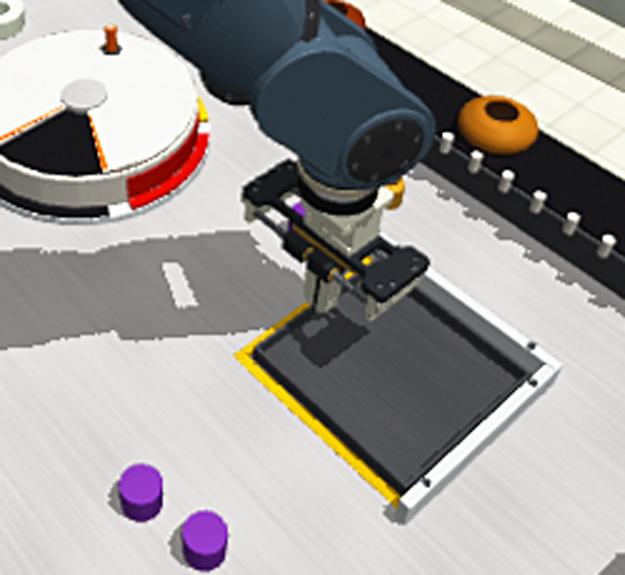

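View pics/t17c.png

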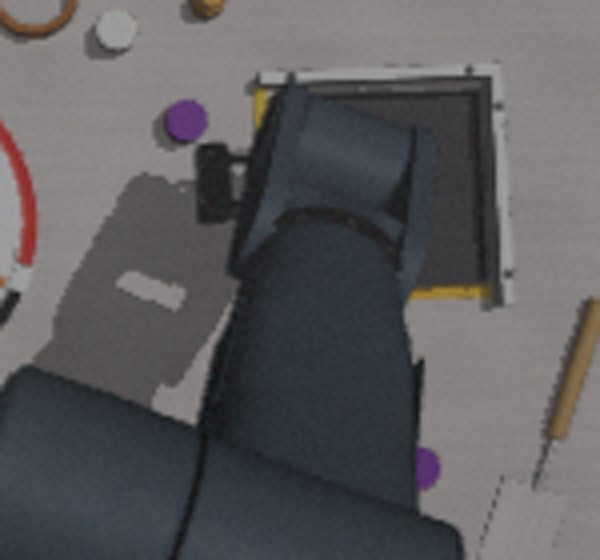

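Call:
{"method": "play_rows", "body": {
  "plan": [
    [[0.2,0,0,0,0,0,0],[0.2,0,0,0,0,0,0],[0.2,0,0,0,0,0,0],[0.2,0,0,0,0,0,0],[0.2,0,0,-30,0,0,0],[0.2,0,0,-60,0,0,0],[1,0,0,-60,0,0,0],[1,-35,-50,-60,0,0,0],[1,-63,-101,-60,0,0,0],[1,-63,-101,-60,0,0,0],[1,-63,-101,-60,0,0,0],[1,-63,-101,-60,0,0,0],[1,-63,-101,-60,0,0,0]]
  ]
}}

```text
time: 36.17
tool_pos: [0.643, -0.2734, 0.0729]
eef_rot: [-0.001, -0.009, 1.0, 0.0]
contact_force: [-0.3, -0.4, -0.1]
gripper_width: 0.01
```

Run:
```python
from h import *
o=get_obs();print(o['time'],o['tool_pos'],o['gripper_width']*93,o['contact_force'],go(.645,-.2773,.012,1.1))
```

```text
36.1667 [ 0.643041   -0.27339512  0.07289731] 0.8867942228235894 [-0.2777789  -0.43998248 -0.11273251] (array([-2. , -4. , 60.9]), array([ 0.0008, -0.0012, -0.0003]))
```

Call:
{"method": "play_rows", "body": {
  "plan": [
    [[1,0,-4,30,0,0,0],[1,0,-4,55,0,0,0],[1,0,-4,61,0,0,0],[1,0,-4,61,0,0,0],[1,-4,-4,61,0,0,0],[1,-8,-4,61,0,0,0],[1,-12,-4,61,0,0,0],[1,-16,-4,61,0,0,0],[1,-20,-4,61,0,0,0],[1,-23,-4,61,0,0,0],[1,-23,-4,61,0,0,0]]
  ]
}}

```text
time: 37.08
tool_pos: [0.6674, -0.2776, 0.0128]
eef_rot: [0.0, -0.01, 1.0, -0.0]
contact_force: [-0.2, -0.1, -0.3]
gripper_width: 0.005
```

Call:
{"method": "play_rows", "body": {
  "plan": [
    [[1,-2,0,0,0,0,0],[1,-4,0,0,0,0,0],[1,-4,0,0,0,0,0]]
  ]
}}

```text
time: 37.33
tool_pos: [0.6693, -0.2775, 0.0126]
eef_rot: [-0.002, -0.01, 1.0, 0.0]
contact_force: [-10.3, -0.3, 6.9]
gripper_width: 0.005
```

Call:
{"method": "play_rows", "body": {
  "plan": [
    [[1,-2,0,0,0,0,0],[1,-3,0,0,0,0,0],[1,-3,0,0,0,0,0]]
  ]
}}

```text
time: 37.58
tool_pos: [0.6695, -0.2775, 0.0125]
eef_rot: [-0.005, -0.01, 1.0, 0.001]
contact_force: [-26.9, 1.8, 17.2]
gripper_width: 0.005
```

Call:
{"method": "play_rows", "body": {
  "plan": [
    [[1,10,0,0,0,0,0],[1,25,-12,0,0,0,0],[1,50,-25,0,0,0,0],[1,80,-40,0,0,0,0],[1,86,-50,0,0,0,0],[1,86,-55,0,0,0,0],[1,86,-60,0,0,0,0],[1,86,-64,0,0,0,0],[1,86,-68,0,0,0,0],[1,86,-68,0,0,0,0]]
  ]
}}

```text
time: 38.42
tool_pos: [0.5898, -0.3473, 0.0125]
eef_rot: [0.0, -0.01, 1.0, -0.0]
contact_force: [-0.5, 1.3, -0.5]
gripper_width: 0.008
```

Call:
{"method": "play_rows", "body": {
  "plan": [
    [[1,0,-2,0,0,0,0],[1,0,-4,0,0,0,0],[1,0,-4,0,0,0,0]]
  ]
}}

```text
time: 38.67
tool_pos: [0.5893, -0.3512, 0.0126]
eef_rot: [0.0, -0.01, 1.0, -0.0]
contact_force: [0.8, 0.6, -0.0]
gripper_width: 0.003
```

Call:
{"method": "play_rows", "body": {
  "plan": [
    [[1,0,-2,0,0,0,0],[1,0,-3,0,0,0,0],[1,0,-3,0,0,0,0]]
  ]
}}

```text
time: 38.92
tool_pos: [0.5892, -0.3543, 0.0127]
eef_rot: [0.0, -0.009, 1.0, -0.0]
contact_force: [-0.1, 0.5, -0.9]
gripper_width: 0.005
```

Call:
{"method": "play_rows", "body": {
  "plan": [
    [[1,0,-2,0,0,0,0],[1,0,-4,0,0,0,0],[1,0,-4,0,0,0,0]]
  ]
}}

```text
time: 39.17
tool_pos: [0.5892, -0.3583, 0.0126]
eef_rot: [-0.0, -0.009, 1.0, 0.0]
contact_force: [0.1, 0.0, 0.3]
gripper_width: 0.005
```

Call:
{"method": "play_rows", "body": {
  "plan": [
    [[1,0,-1,0,0,0,0],[1,0,-2,0,0,0,0],[1,0,-2,0,0,0,0]]
  ]
}}

```text
time: 39.42
tool_pos: [0.5893, -0.3602, 0.0127]
eef_rot: [0.0, -0.009, 1.0, -0.0]
contact_force: [-0.2, 2.6, 0.5]
gripper_width: 0.005
```

Call:
{"method": "play_rows", "body": {
  "plan": [
    [[1,0,-1,0,0,0,0],[1,0,-2,0,0,0,0],[1,0,-2,0,0,0,0]]
  ]
}}

```text
time: 39.67
tool_pos: [0.5893, -0.361, 0.0125]
eef_rot: [-0.0, -0.009, 1.0, 0.001]
contact_force: [-0.3, 7.9, 1.9]
gripper_width: 0.007
```

Call:
{"method": "play_rows", "body": {
  "plan": [
    [[1,0,-1,0,0,0,0],[1,0,-2,0,0,0,0],[1,0,-2,0,0,0,0]]
  ]
}}

```text
time: 39.92
tool_pos: [0.5892, -0.3612, 0.0124]
eef_rot: [-0.001, -0.01, 1.0, 0.002]
contact_force: [-0.6, 16.6, 5.9]
gripper_width: 0.005
```

Call:
{"method": "play_rows", "body": {
  "plan": [
    [[1,0,12,0,0,0,0],[1,-20,35,0,0,0,0],[1,-50,65,0,0,0,0],[1,-68,80,0,0,0,0],[1,-74,82,0,0,0,0],[1,-78,82,0,0,0,0],[1,-81,82,0,0,0,0],[1,-83,82,0,0,0,0],[1,-84,82,0,0,0,0],[1,-84,82,0,0,0,0]]
  ]
}}

```text
time: 40.75
tool_pos: [0.6693, -0.2813, 0.0124]
eef_rot: [-0.002, -0.009, 1.0, 0.001]
contact_force: [-9.9, 2.9, 7.2]
gripper_width: 0.001
```

Still tight against the x wall. Retreat upward and look.

Call:
{"method": "play_rows", "body": {
  "plan": [
    [[1,10,0,0,0,0,0],[1,15,0,-30,0,0,0],[1,15,0,-70,0,0,0],[1,15,0,-120,0,0,0],[1,60,60,-160,0,0,0],[1,120,120,-160,0,0,0],[1,200,300,-160,0,0,0],[1,300,700,-160,0,0,0],[1,300,700,-160,0,0,0],[1,300,700,-160,0,0,0],[1,300,700,-160,0,0,0],[1,300,700,-160,0,0,0],[1,300,700,-160,0,0,0],[1,300,700,-160,0,0,0],[1,300,700,-160,0,0,0],[1,300,700,-160,0,0,0],[1,300,700,-160,0,0,0],[1,300,700,-160,0,0,0],[1,300,700,-160,0,0,0],[1,300,700,-160,0,0,0]]
  ]
}}

```text
time: 42.42
tool_pos: [0.3939, 0.3195, 0.1706]
eef_rot: [0.0, -0.009, 1.0, 0.0]
contact_force: [1.0, -1.0, 0.2]
gripper_width: 0.003
```

```bash
python3 - <<'E'
from h import *
o=get_obs();print(o['time'],o['tool_pos'])
for n in('top','side'):
  im=np.mean([rd(n,f'{n}18{i}').astype(np.float32) for i in range(3)],0).astype(np.uint8); cv2.imwrite(f'pics/{n}18.png',im); blobs(n,im)
crop(im,320,210,460,370,3.7,'s18c')
crop(cv2.imread('pics/top18.png'),320,150,420,250,6,'t18c')
E
python3 tf.py 18 .58 -.27; python3 ang.py 18
```

```text
42.4167 [0.39393564 0.31954209 0.17064813]
top yel [242.6 168.1] [40  7 59] [0.695  0.1952]
top yel [335.2 186.6] [ 4 31 69] [ 0.6185 -0.1547]
top yel [352.  223.6] [35  4 83] [ 0.4772 -0.2146]
top pur [316.2 179.6] [10 10 79] [ 0.6464 -0.0831]
top pur [374.1 266.5] [11 10 88] [ 0.315  -0.2931]
top pur [355.7 271. ] [11 11 90] [ 0.2994 -0.2236]
side pur [341.6 239. ] [ 14  17 205] [ 0.631  -0.0967]
side pur [276.  346.5] [ 18  24 338] [ 0.2908 -0.2344]
side pur [301.4 365.6] [ 18  24 365] [ 0.306  -0.3021]
top [ 338  169   57   52 2722] tray rect ((589.1505126953125, -275.8559265136719), (192.06784057617188, 209.5185546875), 1.2422066926956177)
[[490.8999938964844, -173.1999969482422], [495.3999938964844, -382.70001220703125], [687.4000244140625, -378.5], [682.9000244140625, -169.0]]
side [ 354  255   79   82 3135] tray rect ((596.7807006835938, -275.7084655761719), (172.60325622558594, 194.45062255859375), 0.7900732755661011)
[[509.1000061035156, -179.6999969482422], [511.79998779296875, -374.1000061035156], [684.4000244140625, -371.70001220703125], [681.7000122070312, -177.30000305
[... 665 characters left out ...]
 [26 12 36] [0.5125 0.1315 0.095 ] 0.0942 -115.8
  blob [238.2 231.2] [ 3 26 40] [0.4565 0.2095 0.095 ] 0.0973 -176.0
side [0.5465 0.2061] 97 0.0043
  open 0.08 [(180.0, 247.2, 213.6)]
  open 0.09 [(180.0, 247.8, 213.9)]
  open 0.1 [(180.8, 247.5, 214.15)]
  open 0.11 [(181.0, 247.0, 214.0)]
  open 0.12 [(181.0, 247.0, 214.0)]
  open 0.13 [(180.8, 243.0, 211.9)]
  gap 0.148 [(165.8, 175.5, 170.65), (326.0, 332.2, 329.1)]
  gap 0.151 [(326.0, 332.2, 329.1)]
  gap 0.154 [(325.8, 332.2, 329.0)]
  blob [264.1 164.9] [ 5 11 49] [0.6378 0.2727 0.086 ] 0.1129 36.1
  blob [228.  200.7] [29 16 49] [0.4489 0.1971 0.086 ] 0.098 -174.7
  blob [258.8 207.9] [ 8 23 49] [0.5005 0.1133 0.086 ] 0.1036 -116.4
```

View pics/s18c.png

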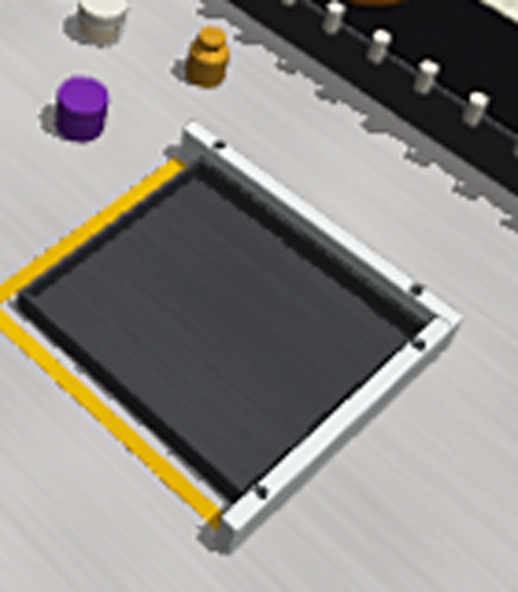

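View pics/t18c.png

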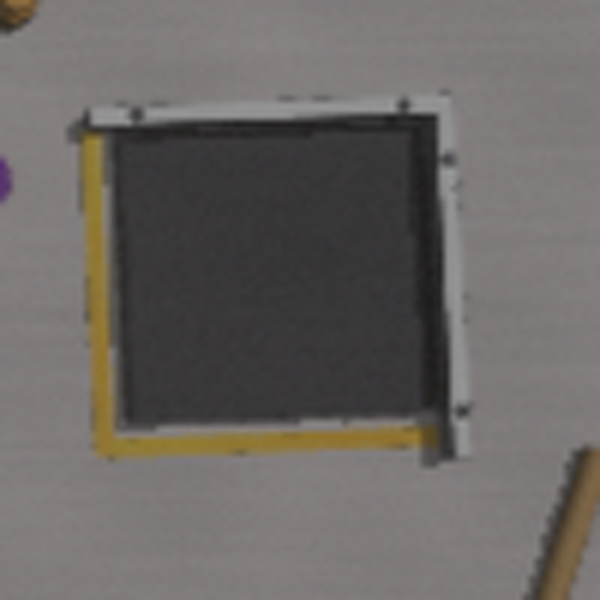

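View pics/top18.png

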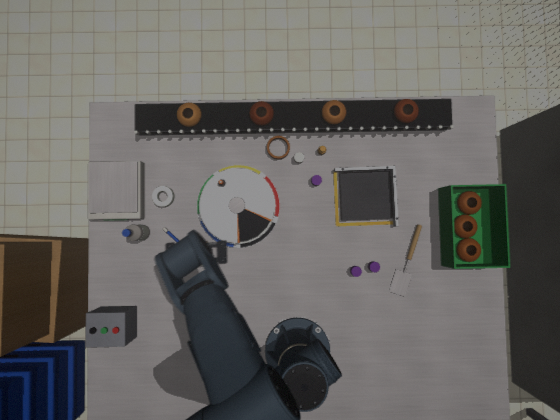

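```bash
python3 -c "
from station import *
print(job_done())"
```

```text
the job is handed in; nothing more can be done
None
```

The job is done and handed in at about 43 s of robot time. Only the green and yellow jars were on the tray. I put each in its own compartment, closed the cover over the black sector, then slid the empty tray into the fence corner.

**Jars:** I saw each lid inside its compartment through the opening just after release. I could not check them again once the cover was closed.

**Cover:** The last top image puts the opening's middle at about 213.1° and the black sector at about 213.4°. Those readings scattered by about 1°. The side view's final circle fit was poor (about 4 mm scatter), so I relied on the top camera.

**Tray:** It pressed firmly against both walls, at about 27 N in x and 17 N in y. A second 10 N push in x met the wall at the same place. The last image gives the tray's angle as 1.2° against about 1.1° for the fence, with even gaps along the edges. The side view's outline of the tray was smaller than its true size, so I did not use it for that.

**Other things:** I touched nothing else on the bench. The three purple jars measured the same before and after, and I saw no sign of the tray or jars being knocked.

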